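# Fill the slide box with test bars through the tipping tray

## Task

Gather every notched metal test bar into the tipping tray, and slide the box along its rail until its leading edge (the edge on the robot's right) meets the first scribed line, which puts it under the spout. Then raise the tray by its handle so that all the bars slide down into the box, lower the tray flat again, and only then push the filled box on until the same edge meets the second scribed line. Leave the other things on the bench where they are.

Things in the scene. Friction and masses are not known exactly. Their poses are not given: they have to be found in the camera images.
- fill_line (a point): FIRST scribed line: a 1.8 mm dark line across the flat aluminium slide bed (530 mm long, 130 mm wide, 8 mm high) that is part of the fixed filling station. Point at the middle of the line, on the bed. Axes of the station: x points level from the box towards the tray (away from the robot), y level along the bed towards its left end, z up; the station's yaw varies slightly from start to start.
- out_line (a point): SECOND scribed line, like the first, 130 mm further along -y of the station (towards the robot's right). Same axes.
- box_edge (a point): Middle of the leading edge (outer -y end) of the slide box, at the height of the bed surface. Station axes. It meets a line when it lies right over it (within 5 mm along y). At the start it lies 80 to 130 mm on the +y side of the first line. The box slides only along station y, without tilting; a push of about 2 N moves it and it stays where it is left; it can travel 25 mm past the second line. Nothing stops it at the lines.
- box_floor (a point): Middle of the inner floor of the open grey slide box: outside 110 (x) x 196 (y) x 65 mm high, walls 4 mm, inner floor 24 mm above the bench, rim 85 mm above the bench. Station axes. The spout's lower lip, 187 mm wide, hangs 97 mm above the bench over the rear part of the box when the box is at the first line: from 19 mm behind the box's middle the spout rises at 45 degrees towards the tray.
- box_post (a point): Point on the axis of the upright steel push post on the front (-x) side of the box, 65 mm above the bench. The post is 18 mm thick from 34 to 92 mm above the bench, then a 24 mm cap up to 100 mm; its axis stands 21 mm in front of the box wall. Moves with the box. Push it sideways, or pinch it from above.
- tray_floor (a point): Middle of the upper face of the floor of the steel tipping tray, 155 mm above the bench when flat. Inside 111 mm deep (x) x 172 mm wide (y), walls 19 mm above the floor at the two sides and the back (+x); open at the front (-x) towards the spout. Station axes while flat; turns with the tray.
- tray_handle (a point): Middle of the tray's handle: a round bar 12 mm thick, 116 mm long along station y, 20 mm behind and 14 mm above the back wall; 188 mm above the bench when flat. Turns with the tray.
- tray_hinge (a point): Middle of the tray's fixed hinge axis, which runs along station y at the tray's open front edge, 152 mm above the bench. The handle bar moves in a circle of 139 mm radius about it: flat, it lies 134 mm behind (x) and 36 mm above the axis.
- tray (a joint): Angle of the tray, rad: 0 flat (its rest), grows as the handle is raised, stop at 1.05. It weighs 250 g and falls back flat when let go. Bars have all slid down at about 0.9.
- bar0_mid (a point): Centre of a notched aluminium test bar, 70 mm long along its own x, 18 x 18 mm in section, about 60 g, lying on the bench beside the station (two to four bars are present, the others are None from the start).
- bar1_mid (a point): Centre of a notched aluminium test bar, 70 mm long along its own x, 18 x 18 mm in section, about 60 g, lying on the bench beside the station (two to four bars are present, the others are None from the start).
- bar2_mid (a point): Centre of a notched aluminium test bar, 70 mm long along its own x, 18 x 18 mm in section, about 60 g, lying on the bench beside the station (two to four bars are present, the others are None from the start).
- bar3_mid (a point): Centre of a notched aluminium test bar, 70 mm long along its own x, 18 x 18 mm in section, about 60 g, lying on the bench beside the station (two to four bars are present, the others are None from the start).
- marker: Bystander, leave alone: felt marker 105 mm long, lying on the bench; origin under its middle.
- forceps: Bystander, leave alone: steel tweezers 123 mm long, lying on the bench; origin under its middle.
- dish: Bystander, leave alone: covered clear dish 64 mm across, 14 mm high, lying on the bench; origin under its middle.
- driver: Bystander, leave alone: hex driver 190 mm long with a 27 mm thick handle, lying on the bench; origin under its middle.
Not all that is in view belongs to the job. What is shaped like the part that bears bar0_mid but blue is not meant.

How it is judged:
By the outcome, as a careful person would: the job done as asked, in the order asked, and still so for the second after the job is handed in, with the robot touching nothing.
Of bar0, bar1, bar2, bar3 only 2 to 4 are there at a start; the rules pass over those that are not, and their reading is None.
At some moment in a run one of bar0, bar1, bar2, bar3 may be knocked a few centimetres aside while the robot is not near it.
Once in a run the grip may slacken for a moment while it holds something.
It also fails if it takes over 210 s, if anything falls off the work surface, if the arm or the gripper's body presses on something with over 40 N, if the wrist force passes 120 N, or if a joint passes its speed limit or range.

## Robot

A 7-joint arm with a two-finger parallel gripper is mounted at the origin on a cart in front of the work surface, level with it; the furniture and walls round the work are solid. World frame = base frame: x ahead of the robot, y to its left, z up, the work surface at z = 0. Lengths are in mm, angles in degrees, forces in N, time in s.
With the tool pointing down it reaches from about 425 to 950 mm from the base axis. Payload 4.7 kg.
Tool frame: the origin (TCP) lies between the finger pads; the fingertips stand 19 mm ahead of it and the grasp point (between the pads) is the TCP; z points along the fingers, y is the line along which they close (so a half turn about z gives the same grasp; the last joint's range is limited). The gripper opens to 85 mm and grips with 20 to 120 N. Pads are 22 mm wide; open, the fingers measure 114 mm over their backs; the gripper's body (76 mm by 85 mm) begins 54 mm behind the grasp point. The pads swing forward as they close: fully open they stand 13 mm farther back than shut.
Start: joints at [-73.849, 26.849, -2.785, 87.806, 1.381, 65.374, -4.715], TCP at [206.388, 642.69, 250.335] pointing down, gripper open.
Joint ranges: [-148.3, 148.3], [-19.14, 114.17], [-79.39, 73.82], [5.75, 140.21], [-59.74, 239.74], [12.07, 113.84], [-152.46, 152.46]. Speed limits (degrees/s): [147.25, 147.25, 180, 180, 180, 180, 180].

## Interface

Orientations are given as a 3x3 rotation matrix whose columns are the frame's x, y, z axes.
In Python, from cell import ctrl, eyes gives the robot as it stands. The module is installed in compiled form; this text tells all that it offers.
- The arm moves only by the shell command python3 -m handwheel 'ROWS' [FORCE]. ROWS is JSON, a list that holds one entry, the list of rows, each a list of 7 numbers: the shift along the tool's x, y, z in m, then the turn, a rotation vector about the tool's x, y, z in degrees, then the opening, from -1 (shut) to 1 (fully open), so that 0 is half open. A call has 1 to 8 rows; each row shifts and turns the commanded pose from where the row before left it, along the tool's axes as they then stand; what a row does not reach is not made up. A row lasts 1/12 s, in which the tool goes at most 41.7 mm and 7.16 degrees, less where a joint would pass 70% of its speed; a pose out of reach is approached as far as the arm can. A call is refused whole if a number of a shift passes 0.0417 or a number of a turn 7.16, either way. A call with a gripper value outside its range is refused whole. The fingers move at their own pace and stop on an object; FORCE is the grip in N (left out, the last holds). Time passes only in rows, so rows that do not move let the fingers close. It gives the time, the measured TCP pose, the force, the opening and the grip force at its end, in the units of the state.
- ctrl.get_state(): the state, without advancing time (a new reading comes with each control period).
- eyes.camera(name): name is "side" or "top"; returns a dict with "image" (384x512x3 uint8, red, green, blue), "fx", "fy", "cx", "cy" (pixels), "camera_from_world" (4x4, takes a point from world to camera coordinates). Camera axes: x right, y up, looking along -z (the intrinsics and any distortion apply to the point x, -y, -z); pixel columns grow to the right and rows downward; lengths in mm; the calibration is good to about 2 mm. A picture is of the moment at which its call begins. There is no depth.
- ctrl.finish_job(): hands the job in; it is judged then, once.
The state is a dict: "t": time; "qpos": joint angles; "joint_vel": joint speeds; "joint_efforts": joint torques, N m; "tool_pos": TCP position; "tcp_rot": TCP orientation; "wrist_force": force on the tool from outside, world axes, zero at the start; "wrist_torque": the same for the moment, N m; "gripper_width": opening from 0.0 (shut) to 1.0 (fully open); "grip_force": force on a finger pad.
Only numpy, scipy, OpenCV 4.12 (cv2) and the standard library are available. Lean on these libraries where they do the work, as an engineer would, in place of code of your own. Each camera call takes 0.05 s, during which the arm holds its last target. There are 200 camera calls.

## Working session

There is one attempt and no reset: what is moved stays moved. The work goes in short steps, Python scripts to look and compute and a shell command to move; the robot and the scene stay as the last step left them, time stands still between calls to the robot, and variables do not carry over. Pictures are saved under pics/ and viewed, at most 16 in all, crops included, and the job is handed in when it is done.

```bash
mkdir -p pics
python3 - <<'E'
from cell import ctrl, eyes
import cv2,json,numpy as np,pickle
s=ctrl.get_state(); print(s['t'],s['tool_pos'],np.round(s['tcp_rot'],3).tolist(),s['gripper_width'])
for n in("side","top"):
    c=eyes.camera(n); pickle.dump(c,open(f'{n}0.pkl','wb'))
    print(n,{k:(np.round(v,3).tolist()) for k,v in c.items() if k!='image'})
    cv2.imwrite(f'pics/{n}0.png',cv2.resize(c['image'][:,:,::-1],(800,600),interpolation=cv2.INTER_CUBIC))
E
```

```text
0.0 [206.24293937 642.1409655  249.24223579] [[-0.952, 0.306, -0.001], [0.306, 0.952, -0.002], [-0.0, -0.002, -1.0]] 1.0004027099363875
side {'fx': 374.267, 'fy': 374.267, 'cx': 254.049, 'cy': 188.176, 'camera_from_world': [[0.996, -0.092, 0.009, -550.032], [0.046, 0.582, 0.812, -111.659], [-0.08, -0.808, 0.584, -1181.599], [0.0, 0.0, 0.0, 1.0]]}
top {'fx': 356.269, 'fy': 356.269, 'cx': 254.462, 'cy': 192.805, 'camera_from_world': [[-0.012, -1.0, -0.013, -33.019], [0.993, -0.013, 0.114, -565.349], [-0.114, -0.012, 0.993, -1040.424], [0.0, 0.0, 0.0, 1.0]]}
```

View pics/top0.png

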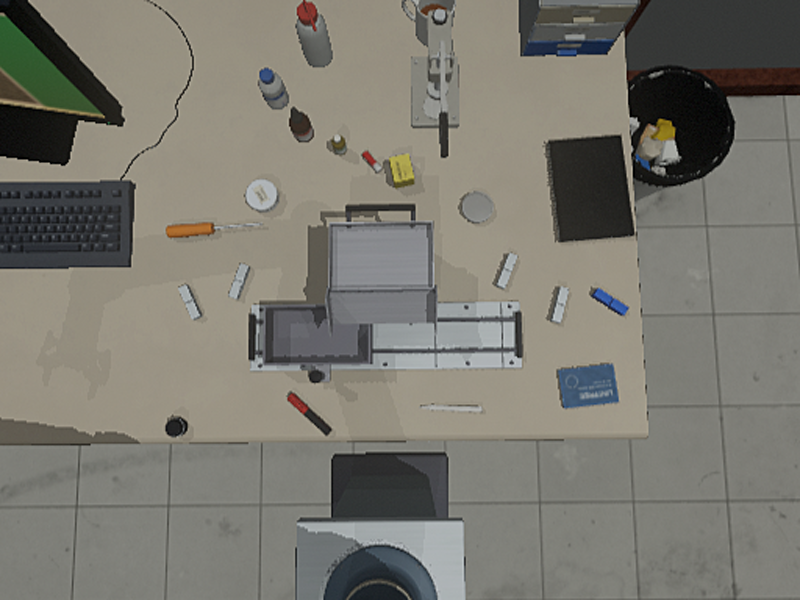

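View pics/side0.png

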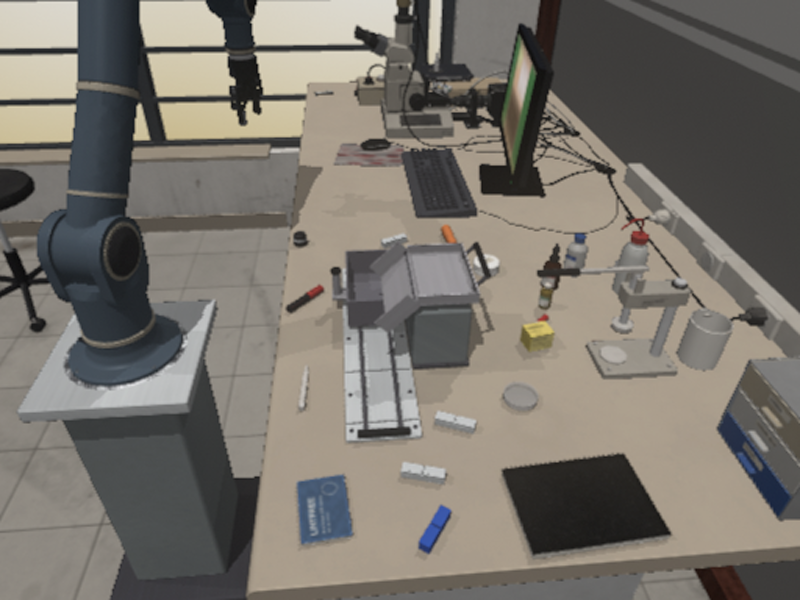

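The top view (800x600) shows four white bars at about (190,302), (239,281), (507,270) and (559,304). The blue decoy is at (609,302). The box spans x 265–372 with its post at (317,376), the tray is centred at (381,257), its handle at (381,212), and a line shows near x=503. The side view agrees.

```bash
cat > h.py <<'E'
import numpy as np,cv2,pickle
def ray(c,u,v):
    M=np.array(c['camera_from_world']);R,t=M[:3,:3],M[:3,3]
    d=R.T@np.array([(u-c['cx'])/c['fx'],-(v-c['cy'])/c['fy'],-1.]);return -R.T@t,d
def atz(c,u,v,z):
    o,d=ray(c,u,v);return o+d*(z-o[2])/d[2]
def proj(c,p):
    M=np.array(c['camera_from_world']);q=M[:3,:3]@np.array(p,float)+M[:3,3]
    return np.array([c['cx']-c['fx']*q[0]/q[2],c['cy']+c['fy']*q[1]/q[2]])
def bars(c,z=9,show=False):
    im=c['image'].astype(int);m=((im.min(2)>150)&(im.max(2)-im.min(2)<22)).astype(np.uint8)
    n,l,st,ce=cv2.connectedComponentsWithStats(m)
    out=[]
    for i in range(1,n):
        if 40<st[i,4]<700:
            ys,xs=np.nonzero(l==i)
            P=np.array([atz(c,x,y,z)[:2] for x,y in zip(xs,ys)],np.float32)
            (cx,cy),(w,h),a=cv2.minAreaRect(P)
            if w<h:w,h,a=h,w,a+90
            out.append((ce[i].round(1).tolist(),round(cx),round(cy),round(w),round(h),round((a+90)%180-90)))
    return out
E
python3 - <<'E'
from h import *
c=pickle.load(open('top0.pkl','rb'))
for b in bars(c,18):
    if 350<b[1]<950: print(b)
im=c['image'][:,:,::-1]
cv2.imwrite('pics/c1.png',cv2.resize(im[125:250,150:345],(780,500),interpolation=cv2.INTER_CUBIC))
E
```

```text
([428.8, 95.7], 866, -587, 36, 29, -1)
([166.9, 123.9], 787, 233, 60, 58, 89)
([324.4, 172.2], 626, -255, 68, 16, -22)
([154.2, 173.6], 630, 268, 30, 16, -17)
([150.1, 184.8], 596, 280, 31, 16, -19)
([118.0, 187.3], 589, 379, 30, 16, 28)
([358.4, 194.3], 558, -356, 68, 16, -16)
([122.7, 197.8], 557, 363, 31, 17, 25)
([300.4, 197.9], 550, -177, 119, 27, 89)
([325.8, 196.6], 549, -259, 33, 27, 89)
([264.5, 215.5], 500, -53, 109, 45, 89)
([299.7, 214.0], 500, -175, 124, 48, 89)
([325.0, 213.5], 501, -252, 46, 18, -2)
([327.3, 230.1], 453, -258, 33, 27, 89)
([172.3, 234.2], 451, 200, 94, 24, 89)
([289.2, 260.9], 361, -139, 110, 9, 88)
```

View pics/c1.png

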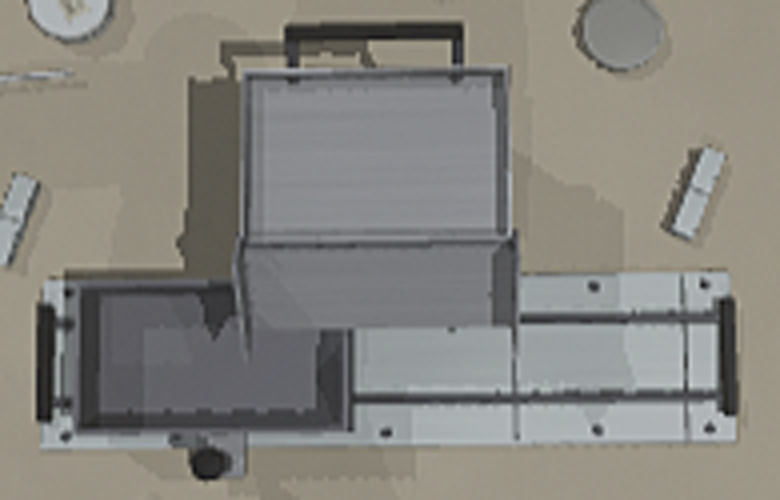

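The 4x crop shows the fill line at x≈516 and the out line running from (683,275) to (689,440). The box rim's right edge is at x≈352, the post cap at (208,463). The handle bar runs (287,32)–(462,30), the tray's back wall (245,72)–(508,70), and the hinge edge is at y≈238.

Run:
```python
from h import *
c=pickle.load(open('top0.pkl','rb'));s=pickle.load(open('side0.pkl','rb'))
f=lambda x,y,z:atz(c,150+(x+.5)/4-.5,125+(y+.5)/4-.5,z).round(1)[:2]
for n,x,y,z in [('fillTop',517,335,8),('fillBot',516,438,8),('outT',683,275,8),('outB',689,440,8),('bedTL',44,280,8),('bedTR',728,272,8),('bedBL',42,449,8),('bedBR',737,442,8),('rimRT',351,330,85),('rimRB',352,430,85),('rimLB',78,428,85),('rimTL',78,288,85),('post',208,462,100),('hL',287,32,188),('hR',462,30,188),('wallL',244,72,174),('wallR',509,70,174),('hingeL',244,238,155),('hingeR',516,236,155),('lipL',250,328,97),('lipR',516,326,97)]: print(n,f(x,y,z))
# subpixel lines: darkest col per row
g=c['image'].astype(float).mean(2)
for v in (210,216,218,228,230):print(v,275+np.argmin(g[v,275:283]),g[v,274:284].round())
```

```text
fillTop [ 518.7 -114. ]
fillBot [ 440.4 -111.7]
outT [ 563.2 -242.2]
outB [ 437.4 -242.6]
bedTL [565.8 249.9]
bedTR [ 565.  -276.7]
bedBL [436.4 249.1]
bedBR [ 435.5 -278.8]
rimRT [518.4   8.4]
rimRB [447.6   8.2]
rimLB [451.3 202.4]
rimTL [551.1 204. ]
post [426.6 107.6]
hL [707.1  43. ]
hR [706.6 -71.8]
wallL [684.3  73. ]
wallR [ 683.  -102.8]
hingeL [575.7  75.4]
hingeR [ 574.6 -106.3]
lipL [519.8  78.9]
lipR [ 518.8 -108.4]
210 278 [159. 159. 160. 166.  80. 133. 164. 160. 159. 159.]
216 278 [161. 160. 162. 166.  92. 167. 162. 161. 161. 161.]
218 278 [162. 162. 164. 168.  95. 169. 164. 160. 162. 160.]
228 278 [176. 176. 177. 179. 144. 146. 181. 177. 176. 175.]
230 278 [177. 177. 178. 182. 145. 147. 182. 179. 177. 177.]
```

Measurements check out: the lines are 130 mm apart, the station yaw is about 0, and the box needs about +121 mm to line 1. Now moving to bar A at (613,274), angle −18°.

```bash
cat > to.py <<'E'
# usage: to.py x y z ang(of tool x axis, mod 180) -> total tool-frame shift (m), turn about tool z
import sys,numpy as np
from cell import ctrl
s=ctrl.get_state();R=np.array(s['tcp_rot']);p=np.array(s['tool_pos'])
x,y,z,a=map(float,sys.argv[1:5])
cur=np.degrees(np.arctan2(R[1,0],R[0,0]));d=(a-cur+90)%180-90
print('t',round(s['t'],1),'p',p.round(1),'ang',round(cur,1),'q7',round(s['qpos'][6]),'w',round(s['gripper_width'],3),'grip',round(s['grip_force'],1),'F',np.round(s['wrist_force'],1),'tilt',R[:,2].round(3))
sh=R.T@(np.array([x,y,z])-p)/1000
print('shift',sh.round(4),'rows',np.ceil(np.linalg.norm(sh)/.0417),'turn z',round(-d,1))
E
python3 -m handwheel '[[[-0.0357,-0.0161,0,0,0,0,1],[-0.0357,-0.0161,0,0,0,0,1],[-0.0357,-0.0161,0,0,0,0,1],[-0.0357,-0.0161,0,0,0,0,1],[-0.0357,-0.0161,0,0,0,0,1],[-0.0357,-0.0161,0,0,0,0,1],[-0.0357,-0.0161,0,0,0,0,1]]]' 60
python3 -m handwheel '[[[-0.0357,-0.0161,0,0,0,0,1],[-0.0357,-0.0161,0,0,0,0,1],[-0.0357,-0.0161,0,0,0,0,1],[-0.0357,-0.0161,0,0,0,0,1],[-0.0357,-0.0161,0,0,0,0,1],[-0.0357,-0.0161,0,0,0,0,1],[-0.0357,-0.0161,0,0,0,0,1],[0,0,0,0,0,0,1]]]'
python3 to.py 613 274 100 -18
```

```text
t: 0.68
tool_pos: [410.8, 457.3, 250.0]
tcp_rot: [[-0.952, 0.306, -0.0], [0.306, 0.952, -0.0], [0.0, -0.001, -1.0]]
wrist_force: [1.1, 0.6, 0.1]
gripper_width: 0.998
grip_force: 0.0
t: 1.35
tool_pos: [619.7, 265.2, 249.7]
tcp_rot: [[-0.948, 0.318, 0.004], [0.318, 0.948, -0.006], [-0.006, -0.005, -1.0]]
wrist_force: [1.0, -1.4, 1.1]
gripper_width: 1.001
grip_force: 0.0
t 1.4 p [619.7 265.2 249.7] ang 161.4 q7 47 w 1.001 grip 0.0 F [ 1.  -1.4  1.1] tilt [ 0.004 -0.006 -1.   ]
shift [0.01   0.007  0.1496] rows 4.0 turn z -0.6
```

```bash
python3 -m handwheel '[[[0,0,0,0,0,0,1],[0,0,0,0,0,0,1]]]' >/dev/null
cat > look.py <<'E'
# bars: merge the two halves of a bar by closing, rectangle of the top face at z
import sys
from h import *
from cell import eyes
def seek(c,z=18):
    im=c['image'].astype(int);m=((im.min(2)>140)&(im.max(2)-im.min(2)<25)).astype(np.uint8)
    m=cv2.morphologyEx(m,cv2.MORPH_CLOSE,np.ones((3,3),np.uint8))
    n,l,st,ce=cv2.connectedComponentsWithStats(m)
    for i in range(1,n):
        if 100<st[i,4]<600:
            ys,xs=np.nonzero(l==i);P=np.array([atz(c,x,y,z)[:2] for x,y in zip(xs,ys)],np.float32)
            (cx,cy),(w,h),a=cv2.minAreaRect(P)
            if w<h:w,h,a=h,w,a+90
            if 55<w<90 and 10<h<32: print('bar',round(cx,1),round(cy,1),'size',round(w),round(h),'ang',round((a+90)%180-90))
if __name__=='__main__':
    c=eyes.camera('top');seek(c,float(sys.argv[1]) if len(sys.argv)>1 else 18)
    s=eyes.camera('side');print('side');seek(s,18)
E
python3 look.py; python3 to.py 613 274 100 -18
```

```text
side
bar 628.3 -255.9 size 71 28 ang -23
bar 560.0 -355.9 size 72 23 ang -16
t 1.6 p [612. 277. 250.] ang 162.3 q7 47 w 0.997 grip 0.0 F [-0.3 -0.5 -0.5] tilt [-0.001  0.001 -1.   ]
shift [-0.002  -0.0026  0.15  ] rows 4.0 turn z 0.3
```

```bash
python3 -m handwheel '[[[-0.002,-0.0026,0.035,0,0,0,1],[0,0,0.035,0,0,0,0.4],[0,0,0.035,0,0,0,0.4],[0,0,0.035,0,0,0,0.4],[0,0,0.035,0,0,0,0.4],[0,0,0.03,0,0,0,0.4],[0,0,0.025,0,0,0,0.4],[0,0,0,0,0,0,0.4]]]'
python3 -m handwheel '[[[0,0,0,0,0,0,-1],[0,0,0,0,0,0,-1],[0,0,0,0,0,0,-1],[0,0,0,0,0,0,-1],[0,0,0,0,0,0,-1],[0,0,0,0,0,0,-1]]]' 60
python3 to.py 628 46 230 0
```

```text
t: 2.28
tool_pos: [611.8, 273.4, 16.6]
tcp_rot: [[-0.953, 0.303, -0.005], [0.303, 0.953, -0.001], [0.004, -0.003, -1.0]]
wrist_force: [-0.6, -0.4, -0.2]
gripper_width: 0.701
grip_force: 0.0
t: 2.78
tool_pos: [615.2, 272.9, 22.4]
tcp_rot: [[-0.952, 0.306, 0.002], [0.306, 0.952, 0.002], [-0.002, 0.002, -1.0]]
wrist_force: [-1.5, 0.7, 7.1]
gripper_width: 0.192
grip_force: 62.2
t 2.8 p [615.2 272.9  22.4] ang 162.2 q7 48 w 0.192 grip 62.2 F [-1.5  0.7  7.1] tilt [ 0.002  0.002 -1.   ]
shift [-0.0819 -0.2117 -0.2079] rows 8.0 turn z -17.8
```

```bash
python3 -m handwheel '[[[0,0,-0.035,0,0,0,-1],[0,0,-0.035,0,0,0,-1],[0,0,-0.035,0,0,0,-1],[0,0,-0.035,0,0,0,-1],[0,0,-0.035,0,0,0,-1],[0,0,-0.035,0,0,0,-1],[0,0,0,0,0,0,-1]]]'
python3 -m handwheel '[[[-0.0137,-0.0353,0,0,0,0,-1],[-0.0137,-0.0353,0,0,0,0,-1],[-0.0137,-0.0353,0,0,0,0,-1],[-0.0137,-0.0353,0,0,0,0,-1],[-0.0137,-0.0353,0,0,0,0,-1],[-0.0137,-0.0353,0,0,0,0,-1],[0,0,0,0,0,-5.9,-1],[0,0,0,0,0,-5.9,-1]]]'
python3 -m handwheel '[[[0,0,0,0,0,-5.9,-1],[0,0,0,0,0,0,-1],[0,0,0,0,0,0,-1]]]'
python3 to.py 628 46 178 0; python3 look.py
```

```text
t: 3.37
tool_pos: [618.0, 273.5, 239.5]
tcp_rot: [[-0.952, 0.306, 0.013], [0.306, 0.952, 0.007], [-0.011, 0.011, -1.0]]
wrist_force: [0.8, 0.2, 0.1]
gripper_width: 0.186
grip_force: 61.3
t: 4.03
tool_pos: [627.8, 40.8, 230.5]
tcp_rot: [[-0.994, 0.107, 0.0], [0.107, 0.994, -0.002], [-0.001, -0.002, -1.0]]
wrist_force: [-0.6, 0.8, -0.4]
gripper_width: 0.189
grip_force: 61.3
t: 4.28
tool_pos: [627.7, 45.1, 230.3]
tcp_rot: [[-1.0, 0.005, -0.0], [0.005, 1.0, 0.0], [0.0, 0.0, -1.0]]
wrist_force: [-0.0, 0.1, -1.0]
gripper_width: 0.193
grip_force: 61.3
t 4.3 p [627.7  45.1 230.3] ang 179.7 q7 84 w 0.193 grip 61.3 F [-0.   0.1 -1. ] tilt [-0.  0. -1.]
shift [-0.0003  0.0008  0.0523] rows 2.0 turn z -0.3
bar 737.8 -34.3 size 62 19 ang 89
side
bar 628.3 -255.9 size 71 28 ang -23
bar 560.0 -355.9 size 72 23 ang -16
```

```bash
python3 -m handwheel '[[[0,-0.004,0.02,0,0,0,-1],[0,0,0.02,0,0,0,-1],[0,0,0.008,0,0,0,-1],[0,0,0.004,0,0,0,-1],[0,0,0,0,0,0,-1]]]'
python3 -m handwheel '[[[0,0,0,0,0,0,-0.4],[0,0,0,0,0,0,-0.35],[0,0,0,0,0,0,-0.35],[0,0,-0.03,0,0,0,-0.35],[0,0,-0.035,0,0,0,0],[0,0,-0.02,0,0,0,0.3],[0,0,0,0,0,0,0.4],[0,0,0,0,0,0,0.4]]]'
python3 to.py 573 371 230 26; python3 look.py
```

```text
t: 4.8
tool_pos: [627.6, 41.6, 178.3]
tcp_rot: [[-1.0, 0.002, -0.001], [0.002, 1.0, -0.0], [0.001, -0.0, -1.0]]
wrist_force: [-0.5, 0.2, -0.6]
gripper_width: 0.192
grip_force: 61.3
t: 5.47
tool_pos: [628.7, 41.5, 265.2]
tcp_rot: [[-1.0, 0.002, 0.004], [0.002, 1.0, 0.001], [-0.004, 0.001, -1.0]]
wrist_force: [0.1, 0.3, 0.2]
gripper_width: 0.699
grip_force: 0.0
t 5.5 p [628.7  41.5 265.2] ang 179.9 q7 84 w 0.699 grip 0.0 F [0.1 0.3 0.2] tilt [ 0.004  0.001 -1.   ]
shift [0.0565 0.3294 0.0352] rows 9.0 turn z -26.1
bar 737.0 -34.2 size 63 17 ang 86
side
bar 628.3 -255.9 size 71 28 ang -23
bar 560.0 -355.9 size 72 23 ang -16
```

```bash
python3 -m handwheel '[[[0.0071,0.0405,0,0,0,0,0.4],[0.0071,0.0405,0,0,0,0,0.4],[0.0071,0.0405,0,0,0,0,0.4],[0.0071,0.0405,0,0,0,0,0.4],[0.0071,0.0405,0,0,0,0,0.4],[0.0071,0.0405,0,0,0,0,0.4],[0.0071,0.0405,0,0,0,0,0.4],[0.0071,0.0405,0,0,0,0,0.4]]]' >/dev/null
python3 -m handwheel '[[[0,0.005,0,0,0,-6.5,0.4],[0,0,0,0,0,-6.5,0.4],[0,0,0,0,0,-6.5,0.4],[0,0,0,0,0,-6.5,0.4],[0,0,0,0,0,0,0.4],[0,0,0,0,0,0,0.4]]]'
python3 - <<'E'
from h import *
from cell import eyes
from look import seek
im=[]
for n in('top','side'):
    c=eyes.camera(n);pickle.dump(c,open(n+'1.pkl','wb'));print(n);seek(c);im.append(c['image'][:,:,::-1])
a=cv2.resize(im[0][110:260,90:290],(800,600),interpolation=cv2.INTER_CUBIC)
b=cv2.resize(im[1][130:230,200:330],(400,308),interpolation=cv2.INTER_CUBIC)
a=cv2.resize(a,(400,300))
cv2.imwrite('pics/v2.png',np.hstack([a,cv2.resize(b,(400,300))]))
E
python3 to.py 573 371 230 26
```

```text
t: 6.73
tool_pos: [571.3, 370.0, 261.7]
tcp_rot: [[-0.901, -0.434, -0.002], [-0.434, 0.901, -0.001], [0.003, -0.0, -1.0]]
wrist_force: [0.8, -0.4, -0.3]
gripper_width: 0.698
grip_force: 0.0
top
bar 655.8 62.2 size 78 25 ang 0
bar 625.6 -254.1 size 71 18 ang -22
bar 571.3 371.0 size 69 18 ang 25
bar 556.1 -359.7 size 70 25 ang -16
side
bar 628.3 -255.9 size 71 28 ang -23
bar 560.0 -355.9 size 72 23 ang -16
t 6.8 p [571.5 370.1 262.4] ang -154.2 q7 77 w 0.7 grip 0.0 F [-0.7  0.1  0.3] tilt [-0.001 -0.001 -1.   ]
shift [-0.0018  0.0001  0.0324] rows 1.0 turn z -0.2
```

View pics/v2.png

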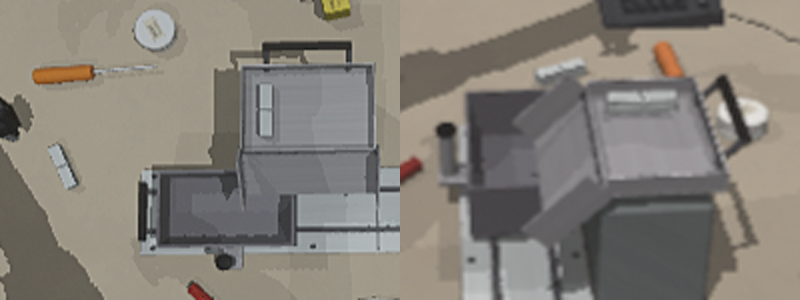

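Bar A lies in the tray at (265,110) in the left half, and bar B is at (62,167) there, undisturbed at (571,371), 25°. Descending on B.

```bash
python3 -m handwheel '[[[0,0.0008,0.038,0,0,0,0.4],[0,0,0.038,0,0,0,0.4],[0,0,0.038,0,0,0,0.4],[0,0,0.038,0,0,0,0.4],[0,0,0.035,0,0,0,0.4],[0,0,0.03,0,0,0,0.4],[0,0,0.024,0,0,0,0.4],[0,0,0,0,0,0,0.4]]]'
python3 -m handwheel '[[[0,0,0,0,0,0,-1],[0,0,0,0,0,0,-1],[0,0,0,0,0,0,-1],[0,0,0,0,0,0,-1],[0,0,0,0,0,0,-1],[0,0,0,0,0,0,-1]]]' 60
python3 -m handwheel '[[[0,0,-0.035,0,0,0,-1],[0,0,-0.035,0,0,0,-1],[0,0,-0.035,0,0,0,-1],[0,0,-0.035,0,0,0,-1],[0,0,-0.035,0,0,0,-1],[0,0,-0.035,0,0,0,-1],[0,0,0,0,0,0,-1],[0,0,0,0,0,0,-1]]]'
python3 to.py 628 4 230 0
```

```text
t: 7.5
tool_pos: [567.8, 368.7, 16.3]
tcp_rot: [[-0.9, -0.436, -0.009], [-0.436, 0.9, -0.007], [0.011, -0.002, -1.0]]
wrist_force: [-0.7, -1.0, -1.0]
gripper_width: 0.699
grip_force: 0.0
t: 8.0
tool_pos: [572.8, 372.2, 25.0]
tcp_rot: [[-0.9, -0.436, 0.004], [-0.436, 0.9, 0.003], [-0.004, 0.001, -1.0]]
wrist_force: [0.5, -0.1, 6.6]
gripper_width: 0.188
grip_force: 61.9
t: 8.67
tool_pos: [572.4, 371.9, 236.0]
tcp_rot: [[-0.9, -0.436, 0.005], [-0.436, 0.9, 0.004], [-0.007, 0.001, -1.0]]
wrist_force: [0.1, -0.4, -2.0]
gripper_width: 0.187
grip_force: 61.0
t 8.7 p [572.4 371.9 236. ] ang -154.1 q7 77 w 0.187 grip 61.0 F [ 0.1 -0.4 -2. ] tilt [ 0.005  0.004 -1.   ]
shift [ 0.1106 -0.3553  0.0049] rows 9.0 turn z 25.9
```

```bash
python3 -m handwheel '[[[0.0123,-0.0394,0,0,0,0,-1],[0.0123,-0.0394,0,0,0,0,-1],[0.0123,-0.0394,0,0,0,0,-1],[0.0123,-0.0394,0,0,0,0,-1],[0.0123,-0.0394,0,0,0,0,-1],[0.0123,-0.0394,0,0,0,0,-1],[0.0123,-0.0394,0,0,0,0,-1],[0.0123,-0.0394,0,0,0,0,-1]]]' >/dev/null
python3 -m handwheel '[[[0.0123,-0.0394,0,0,0,0,-1],[0,0,0,0,0,6.5,-1],[0,0,0,0,0,6.5,-1],[0,0,0,0,0,6.5,-1],[0,0,0,0,0,6.5,-1],[0,0,0,0,0,0,-1],[0,0,0,0,0,0,-1],[0,0,0,0,0,0,-1]]]'
python3 to.py 628 4 180 0;python3 look.py
```

```text
t: 10.0
tool_pos: [626.1, 4.0, 231.4]
tcp_rot: [[-1.0, -0.001, -0.002], [-0.001, 1.0, -0.0], [0.002, -0.0, -1.0]]
wrist_force: [0.2, -0.0, -0.6]
gripper_width: 0.195
grip_force: 61.0
t 10.0 p [626.1   4.  231.4] ang -180.0 q7 88 w 0.195 grip 61.0 F [ 0.2 -0.  -0.6] tilt [-0.002 -0.    -1.   ]
shift [-0.002  -0.      0.0514] rows 2.0 turn z 0.0
side
bar 628.3 -255.9 size 71 28 ang -23
bar 560.0 -355.9 size 72 23 ang -16
```

```bash
python3 -m handwheel '[[[-0.002,0,0.02,0,0,0,-1],[0,0,0.02,0,0,0,-1],[0,0,0.007,0,0,0,-1],[0,0,0.005,0,0,0,-1],[0,0,0,0,0,0,-1],[0,0,0,0,0,0,-1]]]'
python3 -m handwheel '[[[0,0,0,0,0,0,-0.4],[0,0,0,0,0,0,-0.35],[0,0,0,0,0,0,-0.35],[0,0,-0.03,0,0,0,-0.35],[0,0,-0.035,0,0,0,0],[0,0,-0.02,0,0,0,0.3],[0,0,0,0,0,0,0.4],[0,0,0,0,0,0,0.4]]]'
python3 -m handwheel '[[[0,-0.037,0,0,0,0,0.4],[0,-0.037,0,0,0,0,0.4],[0,-0.037,0,0,0,0,0.4],[0,-0.037,0,0,0,0,0.4],[0,-0.037,0,0,0,0,0.4],[0,-0.037,0,0,0,0,0.4],[0,-0.037,0,0,0,0,0.4]]]'
python3 -m handwheel '[[[0,0,0,0,0,5.5,0.4],[0,0,0,0,0,5.5,0.4],[0,0,0,0,0,5.5,0.4],[0,0,0,0,0,5.5,0.4],[0,0,0,0,0,0,0.4],[0,0,0,0,0,0,0.4],[0,0,0,0,0,0,0.4]]]'
python3 to.py 626.5 -254.5 21 -22;python3 look.py
```

```text
t: 10.6
tool_pos: [629.2, 3.8, 181.0]
tcp_rot: [[-1.0, 0.001, 0.001], [0.001, 1.0, 0.0], [-0.001, 0.0, -1.0]]
wrist_force: [0.3, 0.3, -1.2]
gripper_width: 0.192
grip_force: 61.0
t: 11.27
tool_pos: [629.4, 3.8, 267.0]
tcp_rot: [[-1.0, 0.002, 0.003], [0.002, 1.0, 0.0], [-0.003, 0.0, -1.0]]
wrist_force: [-1.0, 0.6, -0.9]
gripper_width: 0.697
grip_force: 0.0
t: 11.85
tool_pos: [627.2, -256.5, 263.5]
tcp_rot: [[-1.0, 0.002, -0.003], [0.002, 1.0, 0.001], [0.003, 0.001, -1.0]]
wrist_force: [1.5, -0.3, 0.7]
gripper_width: 0.701
grip_force: 0.0
t: 12.43
tool_pos: [627.8, -254.9, 264.3]
tcp_rot: [[-0.927, 0.374, -0.002], [0.374, 0.927, 0.001], [0.002, -0.0, -1.0]]
wrist_force: [0.2, 0.1, -0.1]
gripper_width: 0.695
grip_force: 0.0
t 12.4 p [ 627.8 -254.9  264.3] ang 158.0 q7 92 w 0.695 grip 0.0 F [ 0.2  0.1 -0.1] tilt [-0.002  0.001 -1.   ]
shift [ 1.000e-03 -2.000e-04  2.433e-01] rows 6.0 turn z 0.0
bar 616.4 -88.8 size 70 29 ang -33
side
bar 628.2 -256.1 size 71 27 ang -24
bar 560.1 -355.6 size 72 23 ang -15
```

```bash
python3 -m handwheel '[[[0.001,0,0.038,0,0,0,0.4],[0,0,0.038,0,0,0,0.4],[0,0,0.038,0,0,0,0.4],[0,0,0.038,0,0,0,0.4],[0,0,0.035,0,0,0,0.4],[0,0,0.03,0,0,0,0.4],[0,0,0.025,0,0,0,0.4],[0,0,0,0,0,0,0.4]]]'
python3 -m handwheel '[[[0,0,0,0,0,0,-1],[0,0,0,0,0,0,-1],[0,0,0,0,0,0,-1],[0,0,0,0,0,0,-1],[0,0,0,0,0,0,-1],[0,0,0,0,0,0,-1]]]' 60
python3 -m handwheel '[[[0,0,-0.035,0,0,0,-1],[0,0,-0.035,0,0,0,-1],[0,0,-0.035,0,0,0,-1],[0,0,-0.035,0,0,0,-1],[0,0,-0.035,0,0,0,-1],[0,0,-0.035,0,0,0,-1],[0,0,0,0,0,0,-1],[0,0,0,0,0,0,-1]]]'
python3 to.py 628 -70 230 0
python3 - <<'E'
from h import *
from cell import eyes
im=[eyes.camera(n)['image'][:,:,::-1] for n in('top','side')]
cv2.imwrite('pics/v3.png',np.hstack([cv2.resize(im[0][110:260,150:350],(400,300)),cv2.resize(im[1][130:230,200:333],(400,300),interpolation=cv2.INTER_CUBIC)]))
E
```

```text
t: 13.2
tool_pos: [623.4, -253.0, 17.4]
tcp_rot: [[-0.927, 0.375, -0.01], [0.375, 0.927, 0.004], [0.011, -0.0, -1.0]]
wrist_force: [-0.9, 1.2, -1.1]
gripper_width: 0.698
grip_force: 0.0
t: 13.7
tool_pos: [628.8, -255.5, 25.9]
tcp_rot: [[-0.926, 0.376, 0.004], [0.376, 0.926, -0.001], [-0.004, 0.0, -1.0]]
wrist_force: [-0.5, -0.6, 6.4]
gripper_width: 0.196
grip_force: 38.2
t: 14.37
tool_pos: [628.3, -255.4, 236.9]
tcp_rot: [[-0.926, 0.376, 0.006], [0.376, 0.926, -0.002], [-0.006, 0.001, -1.0]]
wrist_force: [-1.0, 0.4, -1.9]
gripper_width: 0.186
grip_force: 64.0
t 14.4 p [ 628.3 -255.4  236.9] ang 157.9 q7 93 w 0.186 grip 64.0 F [-1.   0.4 -1.9] tilt [ 0.006 -0.002 -1.   ]
shift [0.0701 0.1716 0.0066] rows 5.0 turn z -22.1
```

View pics/v3.png

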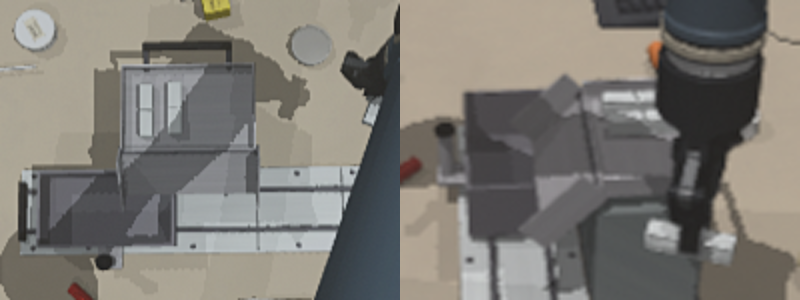

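The left half shows two bars lying in the tray at (146,110) and (174,108). The right half shows bar C held level at (690,242).

```bash
python3 -m handwheel '[[[0.014,0.0343,0,0,0,0,-1],[0.014,0.0343,0,0,0,0,-1],[0.014,0.0343,0,0,0,0,-1],[0.014,0.0343,0,0,0,0,-1],[0.014,0.0343,0,0,0,0,-1],[0,0,0,0,0,-5.5,-1],[0,0,0,0,0,-5.5,-1],[0,0,0,0,0,-5.5,-1]]]' >/dev/null
python3 -m handwheel '[[[0,0,0,0,0,-5.5,-1],[0,0,0,0,0,0,-1],[0,0,0,0,0,0,-1],[0,0,0,0,0,0,-1]]]'
python3 to.py 628 -70 181 0;python3 look.py
```

```text
t: 15.47
tool_pos: [626.4, -69.6, 232.2]
tcp_rot: [[-1.0, 0.004, -0.002], [0.004, 1.0, 0.0], [0.002, 0.0, -1.0]]
wrist_force: [-0.3, 0.0, -0.4]
gripper_width: 0.192
grip_force: 64.0
t 15.5 p [626.4 -69.6 232.2] ang 179.8 q7 95 w 0.192 grip 64.0 F [-0.3  0.  -0.4] tilt [-0.002  0.    -1.   ]
shift [-0.0017 -0.0004  0.0512] rows 2.0 turn z -0.2
side
bar 560.0 -355.8 size 72 23 ang -16
```

```bash
python3 -m handwheel '[[[-0.0017,0,0.02,0,0,0,-1],[0,0,0.02,0,0,0,-1],[0,0,0.007,0,0,0,-1],[0,0,0.004,0,0,0,-1],[0,0,0,0,0,0,-1],[0,0,0,0,0,0,-1]]]'
python3 -m handwheel '[[[0,0,0,0,0,0,-0.4],[0,0,0,0,0,0,-0.35],[0,0,0,0,0,0,-0.35],[0,0,-0.03,0,0,0,-0.35],[0,0,-0.035,0,0,0,0],[0,0,-0.02,0,0,0,0.3],[0,0,0,0,0,0,0.4],[0,0,0,0,0,0,0.4]]]'
python3 -m handwheel '[[[0.0087,-0.0358,0,0,0,0,0.4],[0.0087,-0.0358,0,0,0,0,0.4],[0.0087,-0.0358,0,0,0,0,0.4],[0.0087,-0.0358,0,0,0,0,0.4],[0.0087,-0.0358,0,0,0,0,0.4],[0.0087,-0.0358,0,0,0,0,0.4],[0.0087,-0.0358,0,0,0,0,0.4],[0.0087,-0.0358,0,0,0,0,0.4]]]'
python3 -m handwheel '[[[0,0,0,0,0,5.3,0.4],[0,0,0,0,0,5.3,0.4],[0,0,0,0,0,5.3,0.4],[0,0,0,0,0,0,0.4],[0,0,0,0,0,0,0.4],[0,0,0,0,0,0,0.4]]]'
python3 to.py 558.5 -356 22 -16;python3 look.py
```

```text
t: 16.07
tool_pos: [629.2, -69.6, 183.0]
tcp_rot: [[-1.0, 0.002, 0.001], [0.002, 1.0, -0.0], [-0.001, -0.0, -1.0]]
wrist_force: [0.0, -0.1, -0.1]
gripper_width: 0.189
grip_force: 64.0
t: 16.73
tool_pos: [629.4, -69.7, 269.1]
tcp_rot: [[-1.0, 0.002, 0.004], [0.002, 1.0, 0.0], [-0.004, 0.0, -1.0]]
wrist_force: [-0.3, -0.4, -0.9]
gripper_width: 0.7
grip_force: 0.0
t: 17.4
tool_pos: [557.2, -357.0, 265.6]
tcp_rot: [[-1.0, 0.002, -0.002], [0.002, 1.0, 0.001], [0.002, 0.001, -1.0]]
wrist_force: [0.2, -0.1, -0.3]
gripper_width: 0.703
grip_force: 0.0
t: 17.9
tool_pos: [558.3, -355.3, 266.4]
tcp_rot: [[-0.962, 0.273, -0.001], [0.273, 0.962, 0.001], [0.001, 0.0, -1.0]]
wrist_force: [0.2, -0.1, -1.0]
gripper_width: 0.701
grip_force: 0.0
t 17.9 p [ 558.3 -355.3  266.4] ang 164.1 q7 109 w 0.701 grip 0.0 F [ 0.2 -0.1 -1. ] tilt [-0.001  0.001 -1.   ]
shift [-0.0007 -0.0007  0.2444] rows 6.0 turn z 0.1
bar 736.3 -34.3 size 62 16 ang 89
side
bar 559.5 -358.1 size 72 27 ang -16
```

```bash
python3 -m handwheel '[[[-0.0007,-0.0007,0.038,0,0,0,0.4],[0,0,0.038,0,0,0,0.4],[0,0,0.038,0,0,0,0.4],[0,0,0.038,0,0,0,0.4],[0,0,0.035,0,0,0,0.4],[0,0,0.033,0,0,0,0.4],[0,0,0.024,0,0,0,0.4],[0,0,0,0,0,0,0.4]]]'
python3 -m handwheel '[[[0,0,0,0,0,0,-1],[0,0,0,0,0,0,-1],[0,0,0,0,0,0,-1],[0,0,0,0,0,0,-1],[0,0,0,0,0,0,-1],[0,0,0,0,0,0,-1]]]' 60
python3 -m handwheel '[[[0,0,-0.035,0,0,0,-1],[0,0,-0.035,0,0,0,-1],[0,0,-0.035,0,0,0,-1],[0,0,-0.035,0,0,0,-1],[0,0,-0.035,0,0,0,-1],[0,0,-0.035,0,0,0,-1],[0,0,0,0,0,0,-1],[0,0,0,0,0,0,-1]]]'
python3 to.py 628 -33 230 0
python3 - <<'E'
from h import *
from cell import eyes
im=[eyes.camera(n)['image'][:,:,::-1] for n in('top','side')]
cv2.imwrite('pics/v4.png',np.hstack([cv2.resize(im[0][110:260,150:350],(400,300)),cv2.resize(im[1][130:330,200:466],(400,300),interpolation=cv2.INTER_CUBIC)]))
E
```

```text
t: 18.67
tool_pos: [555.7, -354.1, 17.6]
tcp_rot: [[-0.962, 0.275, -0.009], [0.275, 0.962, 0.006], [0.01, 0.003, -1.0]]
wrist_force: [-0.4, 0.3, -0.3]
gripper_width: 0.698
grip_force: 0.0
t: 19.17
tool_pos: [560.5, -357.7, 26.0]
tcp_rot: [[-0.961, 0.276, 0.004], [0.276, 0.961, -0.002], [-0.004, -0.001, -1.0]]
wrist_force: [-0.5, 0.2, 6.4]
gripper_width: 0.186
grip_force: 61.4
t: 19.83
tool_pos: [560.0, -357.5, 236.9]
tcp_rot: [[-0.961, 0.276, 0.006], [0.276, 0.961, -0.003], [-0.007, -0.001, -1.0]]
wrist_force: [-0.2, -0.1, -0.4]
gripper_width: 0.191
grip_force: 60.6
t 19.8 p [ 560.  -357.5  236.9] ang 164.0 q7 110 w 0.191 grip 60.6 F [-0.2 -0.1 -0.4] tilt [ 0.006 -0.003 -1.   ]
shift [0.0241 0.3307 0.0064] rows 8.0 turn z -16.0
```

View pics/v4.png

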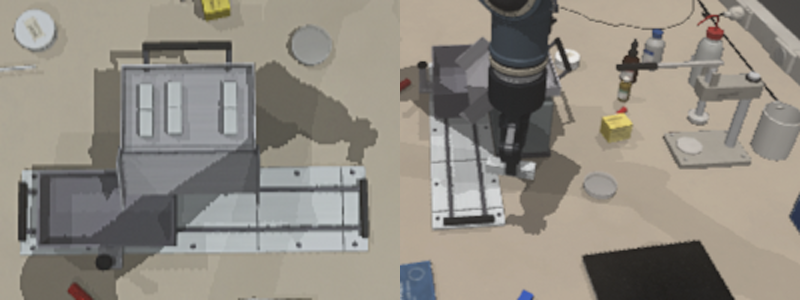

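Three bars lie in the tray at x=146, 174 and 230 in the left half, and D is in the gripper. Carrying D to y=−33.

```bash
python3 -m handwheel '[[[0.003,0.0405,0,0,0,0,-1],[0.003,0.0405,0,0,0,0,-1],[0.003,0.0405,0,0,0,0,-1],[0.003,0.0405,0,0,0,0,-1],[0.003,0.0405,0,0,0,0,-1],[0.003,0.0405,0,0,0,0,-1],[0.003,0.0405,0,0,0,0,-1],[0.003,0.0405,0,0,0,0,-1]]]' >/dev/null
python3 -m handwheel '[[[0,0.0067,0,0,0,-5.3,-1],[0,0,0,0,0,-5.3,-1],[0,0,0,0,0,-5.3,-1],[0,0,0,0,0,0,-1],[0,0,0,0,0,0,-1],[0,0,0,0,0,0,-1]]]'
python3 to.py 628 -33 181 0
```

```text
t: 21.1
tool_pos: [626.5, -32.6, 232.2]
tcp_rot: [[-1.0, 0.004, -0.002], [0.004, 1.0, -0.0], [0.002, -0.0, -1.0]]
wrist_force: [-0.2, -0.4, -0.1]
gripper_width: 0.187
grip_force: 60.6
t 21.1 p [626.5 -32.6 232.2] ang 179.7 q7 92 w 0.187 grip 60.6 F [-0.2 -0.4 -0.1] tilt [-0.002 -0.    -1.   ]
shift [-0.0016 -0.0004  0.0512] rows 2.0 turn z -0.3
```

```bash
python3 -m handwheel '[[[-0.0016,0,0.02,0,0,0,-1],[0,0,0.02,0,0,0,-1],[0,0,0.007,0,0,0,-1],[0,0,0.004,0,0,0,-1],[0,0,0,0,0,0,-1],[0,0,0,0,0,0,-1]]]'
python3 -m handwheel '[[[0,0,0,0,0,0,-0.4],[0,0,0,0,0,0,-0.4],[0,0,0,0,0,0,-0.4],[0,0,-0.03,0,0,0,-0.4],[0,0,-0.035,0,0,0,-0.4],[0,0,-0.02,0,0,0,-1],[0,0,0,0,0,0,-1],[0,0,0,0,0,0,-1]]]'
python3 -m handwheel '[[[0.0283,0.0276,0,0,0,0,-1],[0.0283,0.0276,0,0,0,0,-1],[0.0283,0.0276,0,0,0,0,-1],[0.0283,0.0276,0,0,0,0,-1],[0.0283,0.0276,0,0,0,0,-1],[0.0283,0.0276,0,0,0,0,-1],[0.0283,0.0276,0,0,0,0,-1],[0,0,0,0,0,0,-1]]]'
python3 -m handwheel '[[[0,0,0,0,0,0,-1],[0,0,0,0,0,0,-1]]]' > /dev/null
python3 to.py 430 155 66 0
python3 - <<'E'
from h import *
from cell import eyes
c=eyes.camera('top');pickle.dump(c,open('top2.pkl','wb'))
im=[c['image'][:,:,::-1],eyes.camera('side')['image'][:,:,::-1]]
cv2.imwrite('pics/v5.png',np.hstack([cv2.resize(im[0][110:260,150:350],(400,300)),cv2.resize(im[1][130:230,180:313],(400,300),interpolation=cv2.INTER_CUBIC)]))
E
```

```text
t: 21.6
tool_pos: [629.2, -32.3, 182.9]
tcp_rot: [[-1.0, 0.003, 0.001], [0.003, 1.0, 0.0], [-0.001, 0.0, -1.0]]
wrist_force: [0.5, -0.1, -0.4]
gripper_width: 0.192
grip_force: 60.6
t: 22.27
tool_pos: [629.4, -32.3, 269.1]
tcp_rot: [[-1.0, 0.002, 0.004], [0.002, 1.0, 0.0], [-0.004, 0.0, -1.0]]
wrist_force: [-0.0, 0.6, -0.1]
gripper_width: 0.001
grip_force: 0.0
t: 22.93
tool_pos: [424.8, 166.8, 266.1]
tcp_rot: [[-1.0, -0.01, -0.005], [-0.01, 1.0, 0.001], [0.005, 0.001, -1.0]]
wrist_force: [-0.5, 0.5, 0.0]
gripper_width: 0.001
grip_force: 0.0
t 23.1 p [430.9 160.8 266.6] ang 179.9 q7 64 w -0.001 grip 0.0 F [-0.5 -1.3 -0.1] tilt [-0.001 -0.001 -1.   ]
shift [ 0.0007 -0.0056  0.2006] rows 5.0 turn z -0.1
```

View pics/v5.png

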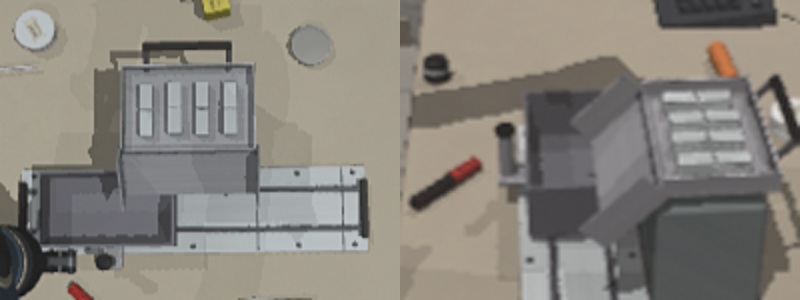

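All four bars lie flat in the tray, at x=146, 175, 201 and 230. Next, descend beside the post and push.

```bash
python3 -m handwheel '[[[0,0,0.035,0,0,0,-1],[0,0,0.035,0,0,0,-1],[0,0,0.035,0,0,0,-1],[0,0,0.035,0,0,0,-1],[0,0,0.03,0,0,0,-1],[0,0,0.03,0,0,0,-1],[0,0,0,0,0,0,-1],[0,0,0,0,0,0,-1]]]'
python3 -m handwheel '[[[0,-0.012,0,0,0,0,-1],[0,-0.012,0,0,0,0,-1],[0,-0.012,0,0,0,0,-1],[0,-0.012,0,0,0,0,-1],[0,-0.012,0,0,0,0,-1],[0,-0.012,0,0,0,0,-1],[0,0,0,0,0,0,-1],[0,0,0,0,0,0,-1]]]'
cat > box.py <<'E'
from h import *
from cell import eyes
import sys
c=eyes.camera('top');pickle.dump(c,open('topb.pkl','wb'))
g=cv2.cvtColor(c['image'],cv2.COLOR_RGB2GRAY).astype(float)
# gradient along y in world sampled at rim height 85 and bed height 8, averaged over x 455..510
def prof(z,xs,ys):
    P=np.array([[proj(c,(x,y,z)) for y in ys] for x in xs],np.float32)
    return cv2.remap(g.astype(np.float32),P[...,0],P[...,1],cv2.INTER_LINEAR).mean(0)
ys=np.arange(60,-280,-1.)
p=prof(85,np.arange(462,492,2),ys);d=np.gradient(p)
k=np.argsort(-d)[:3];print('rim edge (dark->light) y:',ys[k],d[k].round(1))
q=prof(8,[445,447,449,462,464,466],ys)
k=[i for i in range(2,len(ys)-2) if q[i]==q[i-2:i+3].min() and q[i]<np.median(q[max(0,i-12):i+12])-10];print('line y:',ys[k])
E
python3 box.py; python3 to.py 430 20 66 0
```

```text
t: 23.87
tool_pos: [430.8, 160.1, 66.2]
tcp_rot: [[-1.0, 0.004, -0.003], [0.004, 1.0, -0.002], [0.003, -0.002, -1.0]]
wrist_force: [-0.4, -0.0, 0.5]
gripper_width: 0.001
grip_force: 0.0
t: 24.53
tool_pos: [431.5, 87.9, 68.6]
tcp_rot: [[-1.0, 0.005, 0.002], [0.005, 1.0, 0.0], [-0.002, 0.0, -1.0]]
wrist_force: [-0.0, -0.6, 0.3]
gripper_width: -0.001
grip_force: 0.0
rim edge (dark->light) y: [-230. -229. -265.] [23.  21.9 18.5]
line y: [  43.  -13. -112. -173. -241. -258. -271.]
t 24.6 p [431.2  88.7  68.3] ang 179.8 q7 73 w -0.0 grip 0.0 F [-0.4  0.4 -0.6] tilt [ 0.002  0.    -1.   ]
shift [ 0.001  -0.0687  0.0023] rows 2.0 turn z -0.2
```

Run:
```python
from h import *
c=pickle.load(open('topb.pkl','rb'))
cv2.imwrite('pics/v6.png',cv2.resize(c['image'][190:250,150:345,::-1],(780,240),interpolation=cv2.INTER_CUBIC))
```

```text
(no output)
```

View pics/v6.png

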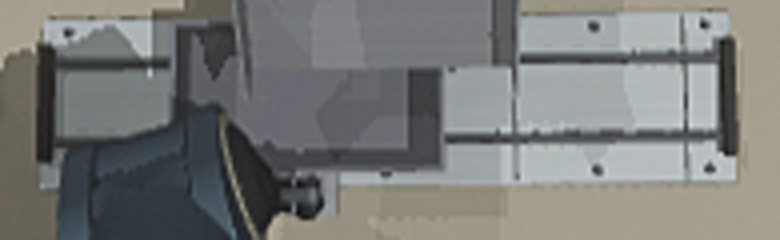

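The crop shows the box rim's right edge at x≈442, so the edge is at y≈−56. The fill line is at x≈516, about 56 mm further. I'll push most of the rest, then measure.

```bash
python3 -m handwheel '[[[0.001,-0.01,0.002,0,0,0,-1],[0,-0.01,0,0,0,0,-1],[0,-0.01,0,0,0,0,-1],[0,-0.008,0,0,0,0,-1],[0,-0.006,0,0,0,0,-1],[0,0,0,0,0,0,-1],[0,0,0,0,0,0,-1],[0,0,0,0,0,0,-1]]]'
sed -i 's/np.arange(462,492,2),ys)/np.arange(482,508,2),ys)/; s/argsort(-d)\[:3\]/argsort(-d)[:6]/' box.py
python3 - <<'E'
import re;s=open('box.py').read()
s=s.replace("c=eyes.camera('top');pickle.dump(c,open('topb.pkl','wb'))","c=pickle.load(open(sys.argv[1],'rb')) if len(sys.argv)>1 else eyes.camera('top')\npickle.dump(c,open('topb.pkl','wb')) if len(sys.argv)<2 else 0")
open('box.py','w').write(s)
E
for f in top0.pkl topb.pkl ""; do python3 box.py $f;done; python3 to.py 430 31 66 0
```

```text
t: 25.25
tool_pos: [430.0, 45.2, 65.3]
tcp_rot: [[-1.0, 0.002, 0.0], [0.002, 1.0, -0.0], [-0.0, -0.0, -1.0]]
wrist_force: [0.8, 0.3, 0.2]
gripper_width: 0.0
grip_force: 0.0
rim edge (dark->light) y: [-230. -264. -231. -265. -108. -263.] [34.  24.5 22.8 19.1 18.4 18.2]
line y: [  15.  -13. -112. -173. -241. -258. -271.]
rim edge (dark->light) y: [-230. -264. -231. -265. -263. -108.] [34.9 25.9 23.4 20.1 19.1 18.8]
line y: [  43.  -13. -112. -173. -241. -258. -271.]
rim edge (dark->light) y: [-230. -264. -231. -265. -102. -263.] [35.  25.6 23.4 19.9 19.9 19. ]
line y: [  27. -173. -241. -258. -271.]
t 25.3 p [430.   45.5  65.3] ang 179.9 q7 78 w -0.002 grip 0.0 F [ 1.  -0.2 -0.8] tilt [ 0.  0. -1.]
shift [-0.     -0.0145 -0.0007] rows 1.0 turn z -0.1
```

```bash
python3 - <<'E'
s=open('box.py').read().split("k=np.argsort")[0]+"""
for i in range(1,len(d)-1):
    if abs(d[i])>6 and abs(d[i])>=abs(d[i-1]) and abs(d[i])>abs(d[i+1]) and -220<ys[i]: print(ys[i],d[i].round(1),end=' | ')
print()
"""
open('box.py','w').write(s)
E
cp topb.pkl b2.pkl
for f in top0.pkl b2.pkl; do python3 box.py $f;done
python3 - <<'E'
from h import *
c=pickle.load(open('b2.pkl','rb'))
print(proj(c,(500,-112.5,8)),proj(c,(500,-112.5,85)),proj(c,(455,-112.5,8)))
cv2.imwrite('pics/v7.png',cv2.resize(c['image'][190:250,230:310,::-1],(800,600),interpolation=cv2.INTER_NEAREST))
E
```

```text
34.0 -16.6 | 14.0 15.8 | 11.0 -20.3 | 5.0 18.0 | -105.0 -21.2 | -108.0 18.4 | 
-72.0 -10.5 | -102.0 19.9 | -105.0 -23.6 | -108.0 18.5 | 
[278.51288494 214.49252045] [279.97299004 213.05012974] [278.80145279 229.30214299]
```

View pics/v7.png

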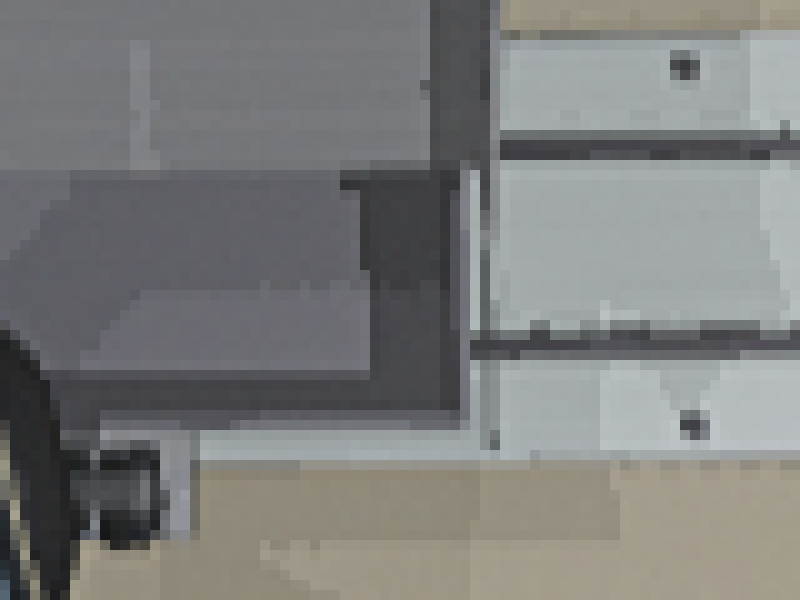

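The zoomed crop has the rim edge at image x=470 and the fill line at x≈490, so about 10 mm remains. Pushing 10 mm.

```bash
python3 -m handwheel '[[[0,-0.004,0,0,0,0,-1],[0,-0.003,0,0,0,0,-1],[0,-0.003,0,0,0,0,-1],[0,0,0,0,0,0,-1],[0,0,0,0,0,0,-1],[0,0,0,0,0,0,-1]]]'
python3 box.py
python3 - <<'E'
from h import *
from cell import eyes
c=eyes.camera('side');pickle.dump(c,open('side3.pkl','wb'))
for y in (-112.5,-107.5,-117.5): print(proj(c,(460,y,8)),proj(c,(510,y,8)))
a=c['image'][:,:,::-1][180:240,205:285]
cv2.imwrite('pics/v8.png',cv2.resize(a,(800,600),interpolation=cv2.INTER_NEAREST))
E
```

```text
t: 25.8
tool_pos: [429.6, 35.2, 65.3]
tcp_rot: [[-1.0, 0.002, -0.0], [0.002, 1.0, -0.0], [0.0, -0.0, -1.0]]
wrist_force: [-0.2, 0.5, -0.2]
gripper_width: 0.001
grip_force: 0.0
-80.0 -17.3 | -106.0 14.3 | -111.0 13.0 | 
[226.87105582 237.96188284] [243.49935663 237.01579499]
[226.81510611 236.8166113 ] [243.3842413  235.87797518]
[226.92740933 239.11542027] [243.61529982 238.16179748]
```

View pics/v8.png

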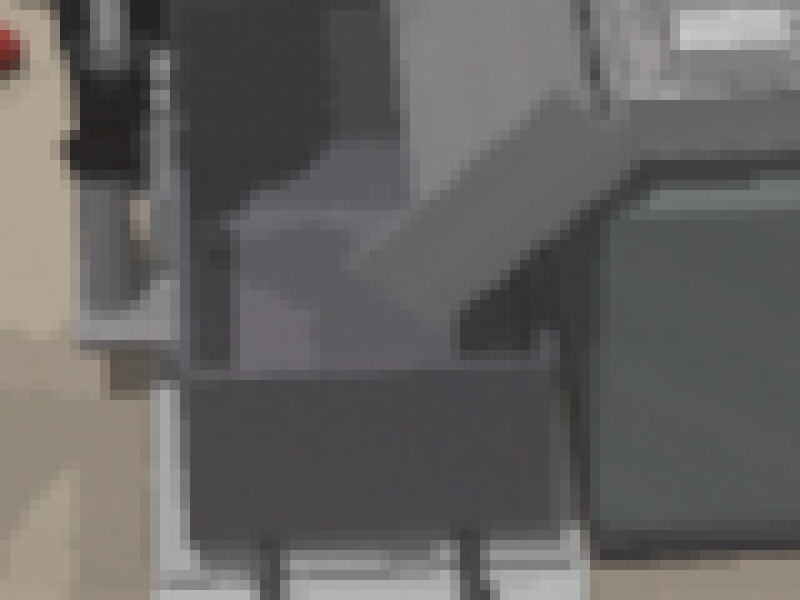

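Run:
```python
from h import *
c=pickle.load(open('side3.pkl','rb'))
g=c['image'].astype(int).mean(2)
for u in (226,236,237,245,255): print(u,[int(x) for x in g[212:242,u]])
for z in (85,20): print(z,[(y,proj(c,(480,y,z)).round(1).tolist()) for y in (-100,-105,-110,-115)])
print([(y,proj(c,(480,y,8)).round(1).tolist()) for y in (-105,-110,-115)])
```

```text
226 [68, 68, 68, 68, 78, 92, 77, 73, 73, 73, 73, 73, 74, 74, 74, 74, 75, 74, 74, 74, 74, 75, 82, 93, 108, 129, 144, 180, 180, 179]
236 [99, 96, 100, 102, 100, 88, 73, 73, 73, 73, 73, 73, 73, 73, 73, 74, 74, 74, 74, 74, 74, 78, 89, 123, 149, 125, 171, 179, 178, 177]
237 [94, 94, 94, 96, 95, 84, 73, 73, 73, 73, 73, 74, 74, 73, 74, 74, 73, 74, 74, 74, 73, 79, 89, 123, 149, 125, 171, 180, 179, 178]
245 [94, 94, 94, 97, 96, 77, 73, 73, 73, 73, 73, 73, 73, 73, 73, 74, 73, 74, 75, 74, 76, 82, 91, 106, 130, 143, 169, 178, 177, 178]
255 [56, 57, 60, 74, 84, 73, 73, 72, 72, 72, 74, 73, 73, 73, 73, 73, 73, 73, 73, 74, 79, 89, 123, 150, 126, 168, 169, 173, 173, 171]
85 [(-100, [232.7, 215.2]), (-105, [232.8, 216.3]), (-110, [232.9, 217.4]), (-115, [233.0, 218.5])]
20 [(-100, [233.2, 231.8]), (-105, [233.3, 232.9]), (-110, [233.4, 234.1]), (-115, [233.5, 235.2])]
[(-105, [233.4, 235.9]), (-110, [233.5, 237.0]), (-115, [233.6, 238.2])]
```

Side crop: the bottom of the box face is at row ~545 and the line at row ~575. Projected, the edge and the line agree within ~1.5 mm. I'll nudge it 1 mm, back off, and go to the handle with a 90° turn.

```bash
python3 -m handwheel '[[[0,-0.001,0,0,0,0,-1],[0,0,0,0,0,0,-1],[0,0.015,0,0,0,0,-1],[0,0.015,0,0,0,0,-1],[0,0,-0.03,0,0,0,-1],[0,0,-0.04,0,0,0,-1],[0,0,-0.04,0,0,0,-1],[0,0,-0.04,0,0,0,-1]]]'
python3 -m handwheel '[[[0,0,-0.04,0,0,0,-0.2],[0,0,-0.02,0,0,0,-0.2],[0,0,0,0,0,0,-0.2],[0,0,0,0,0,0,-0.2]]]' > /dev/null
python3 -m handwheel '[[[-0.0346,-0.01,0,0,0,0,-0.2],[-0.0346,-0.01,0,0,0,0,-0.2],[-0.0346,-0.01,0,0,0,0,-0.2],[-0.0346,-0.01,0,0,0,0,-0.2],[-0.0346,-0.01,0,0,0,0,-0.2],[-0.0346,-0.01,0,0,0,0,-0.2],[-0.0346,-0.01,0,0,0,0,-0.2],[-0.0346,-0.01,0,0,0,0,-0.2]]]' > /dev/null
python3 -m handwheel '[[[0,0,0,0,0,6.93,-0.2],[0,0,0,0,0,6.93,-0.2],[0,0,0,0,0,6.93,-0.2],[0,0,0,0,0,6.93,-0.2],[0,0,0,0,0,6.93,-0.2],[0,0,0,0,0,6.93,-0.2],[0,0,0,0,0,6.93,-0.2],[0,0,0,0,0,6.93,-0.2]]]' >/dev/null
python3 -m handwheel '[[[0,0,0,0,0,6.93,-0.2],[0,0,0,0,0,6.93,-0.2],[0,0,0,0,0,6.93,-0.2],[0,0,0,0,0,6.93,-0.2],[0,0,0,0,0,6.93,-0.2],[0,0,0,0,0,0,-0.2],[0,0,0,0,0,0,-0.2],[0,0,0,0,0,0,-0.2]]]'
python3 to.py 706.8 -14.5 196 90; python3 box.py
python3 - <<'E'
from h import *
from cell import eyes
im=[eyes.camera(n)['image'][:,:,::-1] for n in('top','side')]
cv2.imwrite('pics/v9.png',np.hstack([cv2.resize(im[0][110:260,150:350],(400,300)),cv2.resize(im[1][130:260,190:363],(400,300),interpolation=cv2.INTER_CUBIC)]))
E
```

```text
t: 26.57
tool_pos: [429.1, 64.1, 216.8]
tcp_rot: [[-1.0, 0.002, -0.001], [0.002, 1.0, -0.0], [0.001, -0.0, -1.0]]
wrist_force: [1.6, 1.2, 0.2]
gripper_width: 0.0
grip_force: 0.0
t: 28.9
tool_pos: [705.9, -16.1, 273.8]
tcp_rot: [[0.001, 1.0, -0.002], [1.0, -0.001, -0.0], [-0.0, -0.002, -1.0]]
wrist_force: [0.6, -0.0, -0.2]
gripper_width: 0.399
grip_force: 0.0
t 28.9 p [705.9 -16.1 273.8] ang 89.9 q7 8 w 0.399 grip 0.0 F [ 0.6 -0.  -0.2] tilt [-0.002 -0.    -1.   ]
shift [0.0016 0.001  0.0778] rows 2.0 turn z -0.1
20.0 11.8 | -83.0 -17.7 | -106.0 13.6 | -111.0 15.8 |
```

View pics/v9.png

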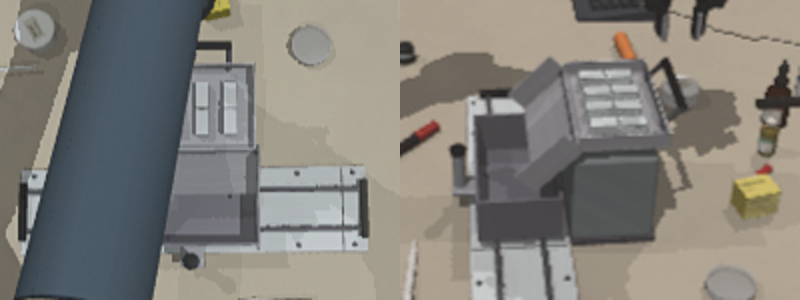

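The box sits at the line with its edge meeting it, and all four bars lie in the tray. Gripper is above the handle; lowering and gripping.

```bash
python3 -m handwheel '[[[0.0016,0.001,0.03,0,0,0,-0.3],[0,0,0.03,0,0,0,-0.3],[0,0,0.012,0,0,0,-0.3],[0,0,0.005,0,0,0,-0.3],[0,0,0,0,0,0,-0.3],[0,0,0,0,0,0,-0.3]]]'
python3 -m handwheel '[[[0,0,0,0,0,0,-1],[0,0,0,0,0,0,-1],[0,0,0,0,0,0,-1],[0,0,0,0,0,0,-1],[0,0,0,0,0,0,-1]]]' 35
python3 to.py 706.8 -14.5 196 90
python3 - <<'E'
import numpy as np
a0=np.arctan2(36,134)
P=lambda t:139*np.array([np.cos(a0+t),np.sin(a0+t)])
for t in np.arange(0,1.05,.1): print(round(t,1),(P(t)-P(0)).round(1),'step',(P(t+.1)-P(t)).round(1))
E
```

```text
t: 29.55
tool_pos: [708.2, -14.9, 199.6]
tcp_rot: [[0.003, 1.0, 0.002], [1.0, -0.003, -0.0], [-0.0, 0.002, -1.0]]
wrist_force: [1.1, 0.7, -0.7]
gripper_width: 0.354
grip_force: 0.0
t: 29.97
tool_pos: [707.2, -14.8, 200.3]
tcp_rot: [[0.003, 1.0, 0.0], [1.0, -0.003, 0.0], [0.0, 0.0, -1.0]]
wrist_force: [-4.4, -0.0, 6.8]
gripper_width: 0.125
grip_force: 34.5
t 30.0 p [707.2 -14.8 200.3] ang 89.8 q7 10 w 0.125 grip 34.5 F [-4.4 -0.   6.8] tilt [ 0.  0. -1.]
shift [ 0.0003 -0.0004  0.0043] rows 1.0 turn z -0.2
0.0 [0. 0.] step [-4.3 13.2]
0.1 [-4.3 13.2] step [-5.6 12.7]
0.2 [-9.8 26. ] step [-6.8 12.1]
0.3 [-16.7  38.1] step [-8.  11.4]
0.4 [-24.6  49.4] step [-9.1 10.5]
0.5 [-33.7  59.9] step [-10.1   9.6]
0.6 [-43.8  69.5] step [-11.    8.5]
0.7 [-54.8  78. ] step [-11.8   7.4]
0.8 [-66.6  85.4] step [-12.5   6.1]
0.9 [-79.   91.5] step [-13.    4.9]
1.0 [-92.1  96.4] step [-13.4   3.5]
```

```bash
python3 -m handwheel '[[[0,-0.002,-0.0066,0,0,0,-1],[0,-0.0023,-0.0066,0,0,0,-1],[0,-0.0028,-0.0064,0,0,0,-1],[0,-0.0028,-0.0063,0,0,0,-1],[0,-0.0034,-0.0061,0,0,0,-1],[0,-0.0034,-0.006,0,0,0,-1],[0,0,0,0,0,0,-1],[0,0,0,0,0,0,-1]]]'
python3 to.py 690.5 -14.5 238.1 90
```

```text
t: 30.63
tool_pos: [691.7, -14.8, 237.8]
tcp_rot: [[0.003, 1.0, 0.004], [1.0, -0.003, -0.0], [-0.0, 0.004, -1.0]]
wrist_force: [6.2, -1.6, 0.2]
gripper_width: 0.12
grip_force: 34.6
t 30.6 p [691.7 -14.8 237.8] ang 89.8 q7 9 w 0.12 grip 34.6 F [ 6.2 -1.6  0.2] tilt [ 0.004 -0.    -1.   ]
shift [ 0.0003 -0.0012 -0.0003] rows 1.0 turn z -0.2
```

```bash
python3 -m handwheel '[[[0,-0.004,-0.0057,0,0,0,-1],[0,-0.004,-0.0057,0,0,0,-1],[0,-0.0045,-0.0053,0,0,0,-1],[0,-0.0046,-0.0052,0,0,0,-1],[0,-0.005,-0.0048,0,0,0,-1],[0,-0.0051,-0.0048,0,0,0,-1],[0,0,0,0,0,0,-1],[0,0,0,0,0,0,-1]]]'
python3 -m handwheel '[[[0,-0.0055,-0.0043,0,0,0,-1],[0,-0.0055,-0.0042,0,0,0,-1],[0,-0.0059,-0.0037,0,0,0,-1],[0,-0.0059,-0.0037,0,0,0,-1],[0,-0.0062,-0.0031,0,0,0,-1],[0,-0.0063,-0.003,0,0,0,-1],[0,0,0,0,0,0,-1],[0,0,0,0,0,0,-1]]]'
python3 to.py 628 -14.5 291.7 90
python3 - <<'E'
from h import *
from cell import eyes
im=[eyes.camera(n)['image'][:,:,::-1] for n in('top','side')]
cv2.imwrite('pics/v10.png',np.hstack([cv2.resize(im[0][110:260,150:350],(400,300)),cv2.resize(im[1][110:240,190:363],(400,300),interpolation=cv2.INTER_CUBIC)]))
E
```

```text
t: 31.3
tool_pos: [666.0, -14.8, 270.4]
tcp_rot: [[0.003, 1.0, 0.008], [1.0, -0.003, -0.0], [-0.0, 0.008, -1.0]]
wrist_force: [7.4, -1.8, 4.8]
gripper_width: 0.115
grip_force: 34.9
t: 31.97
tool_pos: [631.4, -14.8, 294.0]
tcp_rot: [[0.003, 1.0, 0.011], [1.0, -0.003, 0.0], [0.0, 0.011, -1.0]]
wrist_force: [6.1, -2.1, 10.7]
gripper_width: 0.12
grip_force: 35.8
t 32.0 p [631.4 -14.8 294. ] ang 89.8 q7 7 w 0.12 grip 35.8 F [ 6.1 -2.1 10.7] tilt [ 0.011  0.    -1.   ]
shift [ 0.0002 -0.0034  0.0022] rows 1.0 turn z -0.2
```

View pics/v10.png

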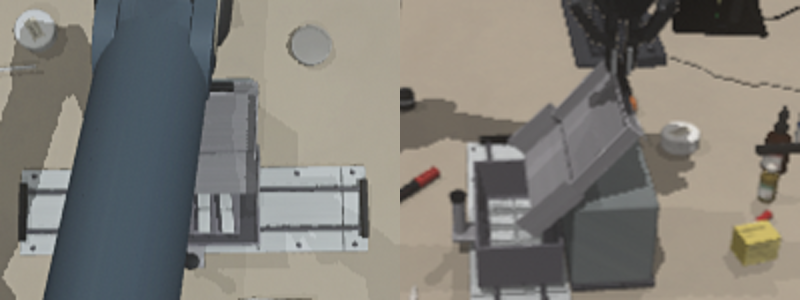

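The side view shows the tray tilted and apparently empty, with bars in the box at (515,215). A little more tilt to make sure, then check.

```bash
python3 -m handwheel '[[[0,-0.0065,-0.0022,0,0,0,-1],[0,-0.004,-0.001,0,0,0,-1],[0,0,0,0,0,0,-1],[0,0,0,0,0,0,-1],[0,0,0,0,0,0,-1],[0,0,0,0,0,0,-1],[0,0,0,0,0,0,-1],[0,0,0,0,0,0,-1]]]'
python3 - <<'E'
from h import *
from cell import eyes
c=eyes.camera('side')
cv2.imwrite('pics/v11.png',cv2.resize(c['image'][:,:,::-1][130:240,215:335],(640,587),interpolation=cv2.INTER_CUBIC))
E
```

```text
t: 32.73
tool_pos: [621.3, -14.7, 297.5]
tcp_rot: [[0.003, 1.0, 0.011], [1.0, -0.003, 0.0], [0.0, 0.011, -1.0]]
wrist_force: [6.2, -1.2, 11.7]
gripper_width: 0.118
grip_force: 36.6
```

View pics/v11.png

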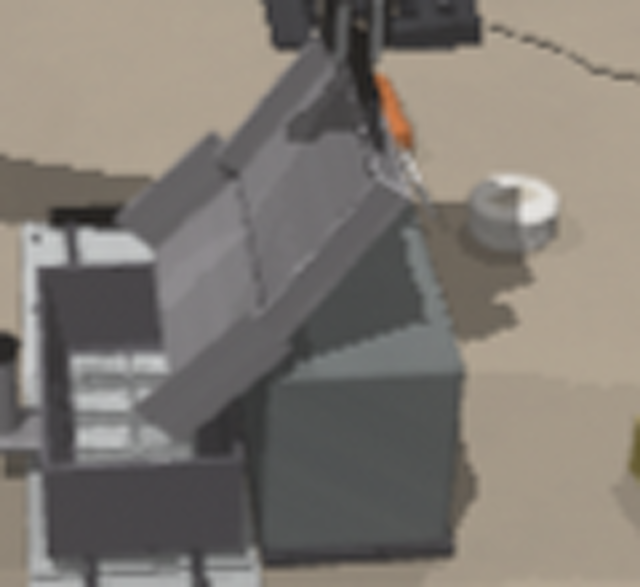

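Tray and spout are empty; the bars lie in the box around (110,405). Lowering along the arc.

```bash
python3 -m handwheel '[[[0,0.004,0.001,0,0,0,-1],[0,0.0065,0.0022,0,0,0,-1],[0,0.0063,0.003,0,0,0,-1],[0,0.0062,0.0031,0,0,0,-1],[0,0.0059,0.0037,0,0,0,-1],[0,0.0059,0.0037,0,0,0,-1],[0,0.0055,0.0042,0,0,0,-1],[0,0.0055,0.0043,0,0,0,-1]]]' >/dev/null
python3 -m handwheel '[[[0,0.0051,0.0048,0,0,0,-1],[0,0.005,0.0048,0,0,0,-1],[0,0.0046,0.0052,0,0,0,-1],[0,0.0045,0.0053,0,0,0,-1],[0,0.004,0.0057,0,0,0,-1],[0,0.004,0.0057,0,0,0,-1],[0,0,0,0,0,0,-1],[0,0,0,0,0,0,-1]]]'
python3 -m handwheel '[[[0,0.0034,0.006,0,0,0,-1],[0,0.0034,0.0061,0,0,0,-1],[0,0.0028,0.0063,0,0,0,-1],[0,0.0028,0.0064,0,0,0,-1],[0,0.0023,0.0066,0,0,0,-1],[0,0.002,0.0056,0,0,0,-1],[0,0,0,0,0,0,-1],[0,0,0,0,0,0,-1]]]'
python3 to.py 707.2 -14.8 200.3 90
```

```text
t: 34.12
tool_pos: [691.8, -14.7, 235.9]
tcp_rot: [[0.004, 1.0, 0.002], [1.0, -0.004, -0.001], [-0.001, 0.002, -1.0]]
wrist_force: [5.8, -1.5, 2.8]
gripper_width: 0.116
grip_force: 38.7
t: 34.78
tool_pos: [707.2, -14.8, 198.3]
tcp_rot: [[0.004, 1.0, -0.002], [1.0, -0.004, -0.0], [-0.0, -0.002, -1.0]]
wrist_force: [3.0, -1.3, 1.6]
gripper_width: 0.114
grip_force: 40.4
t 34.8 p [707.2 -14.8 198.3] ang 89.8 q7 10 w 0.114 grip 40.4 F [ 3.  -1.3  1.6] tilt [-0.002 -0.    -1.   ]
shift [-0.     0.    -0.002] rows 1.0 turn z -0.2
```

```bash
python3 -m handwheel '[[[0,0,0,0,0,0,-0.5],[0,0,0,0,0,0,-0.4],[0,0,0,0,0,0,-0.4],[0,0,-0.02,0,0,0,-0.4],[0,0,-0.03,0,0,0,-0.4],[0,0,-0.025,0,0,0,-0.4],[0,0,0,0,0,0,-1],[0,0,0,0,0,0,-1]]]'
python3 -m handwheel '[[[0,0,0,0,0,-6.93,-1],[0,0,0,0,0,-6.93,-1],[0,0,0,0,0,-6.93,-1],[0,0,0,0,0,-6.93,-1],[0,0,0,0,0,-6.93,-1],[0,0,0,0,0,-6.93,-1],[0,0,0,0,0,-6.93,-1],[0,0,0,0,0,-6.93,-1]]]' >/dev/null
python3 -m handwheel '[[[0,0,0,0,0,-6.93,-1],[0,0,0,0,0,-6.93,-1],[0,0,0,0,0,-6.93,-1],[0,0,0,0,0,-6.93,-1],[0,0,0,0,0,-6.93,-1],[0,0,0,0,0,0,-1],[0,0,0,0,0,0,-1]]]' >/dev/null
python3 -m handwheel '[[[0.0346,0.01,0,0,0,0,-1],[0.0346,0.01,0,0,0,0,-1],[0.0346,0.01,0,0,0,0,-1],[0.0346,0.01,0,0,0,0,-1],[0.0346,0.01,0,0,0,0,-1],[0.0346,0.01,0,0,0,0,-1],[0.0346,0.01,0,0,0,0,-1],[0.0346,0.01,0,0,0,0,-1]]]' > /dev/null
python3 -m handwheel '[[[0,0,0,0,0,0,-1],[0,0,0,0,0,0,-1],[0,0,0,0,0,0,-1]]]'
python3 to.py 430 65 66 0
python3 - <<'E'
from h import *
from cell import eyes
im=[eyes.camera(n)['image'][:,:,::-1] for n in('top','side')]
cv2.imwrite('pics/v12.png',np.hstack([cv2.resize(im[0][110:260,150:350],(400,300)),cv2.resize(im[1][110:240,190:363],(400,300),interpolation=cv2.INTER_CUBIC)]))
E
```

```text
t: 35.45
tool_pos: [707.5, -14.2, 275.5]
tcp_rot: [[0.003, 1.0, 0.001], [1.0, -0.003, 0.001], [0.001, 0.001, -1.0]]
wrist_force: [-0.8, 0.5, -0.3]
gripper_width: 0.031
grip_force: 0.0
t: 37.62
tool_pos: [431.3, 65.9, 274.4]
tcp_rot: [[-1.0, 0.003, 0.001], [0.003, 1.0, 0.0], [-0.001, 0.0, -1.0]]
wrist_force: [0.7, -0.2, -0.1]
gripper_width: 0.001
grip_force: 0.0
t 37.6 p [431.3  65.9 274.4] ang 179.8 q7 76 w 0.001 grip 0.0 F [ 0.7 -0.2 -0.1] tilt [ 0.001  0.    -1.   ]
shift [ 0.0014 -0.0009  0.2084] rows 5.0 turn z -0.2
```

View pics/v12.png

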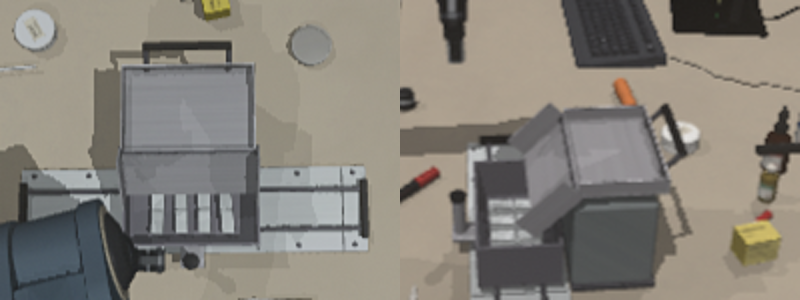

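The tray is flat and empty, and all four bars lie in the box at (157–230,213) in the left half. Now the second push.

```bash
python3 -m handwheel '[[[0.001,0,0.035,0,0,0,-1],[0,0,0.035,0,0,0,-1],[0,0,0.035,0,0,0,-1],[0,0,0.035,0,0,0,-1],[0,0,0.035,0,0,0,-1],[0,0,0.033,0,0,0,-1],[0,0,0,0,0,0,-1],[0,0,0,0,0,0,-1]]]'
python3 -m handwheel '[[[0,-0.012,0,0,0,0,-1],[0,-0.011,0,0,0,0,-1],[0,-0.011,0,0,0,0,-1],[0,-0.011,0,0,0,0,-1],[0,-0.011,0,0,0,0,-1],[0,-0.011,0,0,0,0,-1],[0,-0.011,0,0,0,0,-1],[0,-0.011,0,0,0,0,-1]]]'
python3 -m handwheel '[[[0,-0.011,0,0,0,0,-1],[0,-0.011,0,0,0,0,-1],[0,-0.011,0,0,0,0,-1],[0,-0.01,0,0,0,0,-1],[0,-0.008,0,0,0,0,-1],[0,-0.006,0,0,0,0,-1],[0,0,0,0,0,0,-1],[0,0,0,0,0,0,-1]]]'
python3 to.py 430 -96 66 0
sed -i 's/-220</-262</' box.py; python3 box.py
python3 - <<'E'
from h import *
from cell import eyes
c=eyes.camera('side');g=c['image'].astype(int).mean(2)
for z in (85,20,8): print(z,[(y,proj(c,(480,y,z)).round(1).tolist()) for y in (-230,-240,-250)])
for u in (230,236,240): print(u,[int(x) for x in g[242:276,u]])
E
```

```text
t: 38.38
tool_pos: [429.5, 65.4, 65.0]
tcp_rot: [[-1.0, 0.003, -0.004], [0.003, 1.0, -0.001], [0.004, -0.001, -1.0]]
wrist_force: [0.8, 0.6, -0.3]
gripper_width: 0.001
grip_force: 0.0
t: 39.05
tool_pos: [432.1, -23.1, 69.2]
tcp_rot: [[-1.0, 0.002, 0.006], [0.002, 1.0, 0.001], [-0.006, 0.001, -1.0]]
wrist_force: [-1.0, 2.5, 4.0]
gripper_width: 0.006
grip_force: 0.0
t: 39.72
tool_pos: [429.4, -80.4, 66.4]
tcp_rot: [[-1.0, 0.003, 0.0], [0.003, 1.0, -0.0], [-0.0, -0.0, -1.0]]
wrist_force: [-0.1, -0.2, 0.1]
gripper_width: 0.002
grip_force: 0.0
t 39.7 p [429.4 -80.4  66.4] ang 179.8 q7 96 w 0.002 grip 0.0 F [-0.1 -0.2  0.1] tilt [ 0. -0. -1.]
shift [-0.0006 -0.0156  0.0004] rows 1.0 turn z -0.2
-60.0 -14.3 | -66.0 24.9 | -83.0 -27.3 | -91.0 -13.9 | -100.0 38.3 | -105.0 -6.5 | -117.0 -34.1 | -125.0 -14.7 | -134.0 41.8 | -137.0 -6.7 | -151.0 -26.5 | -156.0 -16.4 | -165.0 31.4 | -182.0 -30.7 | -190.0 -17.9 | -222.0 21.8 | -227.0 -21.6 | -230.0 31.3 | -250.0 -27.6 | 
85 [(-230, [235.0, 246.9]), (-240, [235.2, 249.6]), (-250, [235.4, 252.3])]
20 [(-230, [235.5, 264.0]), (-240, [235.7, 266.7]), (-250, [235.9, 269.5])]
8 [(-230, [235.6, 267.0]), (-240, [235.8, 269.8]), (-250, [236.0, 272.6])]
230 [89, 123, 150, 114, 86, 75, 76, 76, 75, 75, 75, 75, 75, 76, 76, 76, 77, 76, 76, 76, 78, 88, 125, 169, 173, 182, 181, 161, 119, 155, 181, 181, 155, 66]
236 [135, 169, 172, 105, 75, 75, 75, 75, 75, 76, 75, 75, 76, 75, 75, 75, 76, 76, 76, 73, 77, 90, 124, 169, 169, 169, 169, 151, 128, 163, 150, 150, 128, 47]
240 [145, 175, 148, 97, 75, 74, 75, 75, 75, 75, 75, 75, 76, 76, 75, 76, 76, 76, 76, 76, 81, 123, 167, 167, 167, 171, 179, 160, 135, 179, 180, 168, 119, 46]
```

```bash
python3 -m handwheel '[[[0,-0.004,0,0,0,0,-1],[0,-0.004,0,0,0,0,-1],[0,-0.004,0,0,0,0,-1],[0,-0.0035,0,0,0,0,-1],[0,0,0,0,0,0,-1],[0,0,0,0,0,0,-1],[0,0,0,0,0,0,-1]]]'
python3 box.py | tr '|' '\n' | tail -6
python3 - <<'E'
from h import *
from cell import eyes
c=eyes.camera('side');g=c['image'].astype(int).mean(2)
for u in (230,236,240): print(u,[int(x) for x in g[244:276,u]])
t=pickle.load(open('topb.pkl','rb'))
a=cv2.resize(t['image'][195:245,290:345,::-1],(440,400),interpolation=cv2.INTER_NEAREST)
b=cv2.resize(c['image'][235:285,205:250,::-1],(360,400),interpolation=cv2.INTER_NEAREST)
print(proj(t,(500,-242.4,85)),proj(t,(500,-242.4,8)))
cv2.imwrite('pics/v13.png',np.hstack([a,b]))
E
```

```text
t: 40.4
tool_pos: [429.6, -95.8, 66.3]
tcp_rot: [[-1.0, 0.002, 0.0], [0.002, 1.0, -0.0], [-0.0, -0.0, -1.0]]
wrist_force: [-0.1, -0.1, -0.6]
gripper_width: -0.0
grip_force: 0.0
 -179.0 36.2 
 -196.0 -30.0 
 -205.0 -15.7 
 -241.0 17.5 
 -250.0 -27.8 
 
230 [98, 98, 95, 111, 142, 105, 90, 76, 76, 76, 77, 76, 77, 76, 76, 77, 76, 76, 77, 77, 76, 76, 78, 86, 124, 151, 115, 156, 182, 182, 156, 64]
236 [143, 134, 146, 186, 173, 106, 76, 76, 76, 76, 77, 76, 76, 76, 77, 76, 76, 76, 76, 77, 76, 76, 80, 91, 125, 151, 127, 163, 151, 151, 128, 44]
240 [142, 130, 158, 199, 164, 103, 76, 75, 76, 76, 76, 76, 76, 76, 76, 76, 76, 77, 77, 77, 77, 77, 83, 93, 124, 150, 126, 172, 180, 168, 119, 44]
[325.82418094 212.4743707 ] [321.13397851 213.95933036]
```

View pics/v13.png

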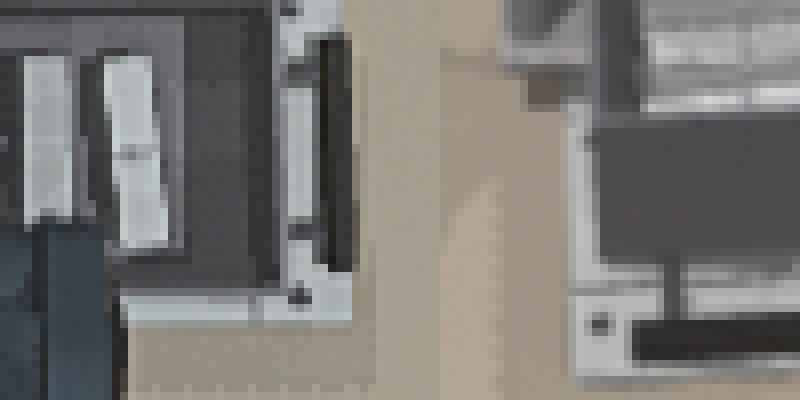

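The left half has the rim's right edge at x≈287, which is u=325.4 against 325.8 predicted over the line. The side view agrees: about 1 mm short. I'll nudge it 1 mm and retreat.

```bash
python3 -m handwheel '[[[0,-0.001,0,0,0,0,-1],[0,0,0,0,0,0,-1],[0,0,0,0,0,0,-1],[0,0.015,0,0,0,0,-1],[0,0.02,0,0,0,0,-1],[0,0,-0.03,0,0,0,-1],[0,0,-0.04,0,0,0,-1],[0,0,-0.04,0,0,0,-1]]]'
python3 -m handwheel '[[[0,0,-0.04,0,0,0,-1],[0,0.04,-0.01,0,0,0,-1],[0,0.04,0,0,0,0,-1],[0,0.04,0,0,0,0,-1],[0,0.04,0,0,0,0,-1],[0,0,0,0,0,0,-1],[0,0,0,0,0,0,-1],[0,0,0,0,0,0,-1]]]'
python3 box.py | tr '|' '\n' | tail -4
python3 - <<'E'
from h import *
from cell import eyes
t=pickle.load(open('topb.pkl','rb'))
s=eyes.camera('side')
cv2.imwrite('pics/v14.png',np.hstack([cv2.resize(t['image'][100:280,90:390,::-1],(480,288)),cv2.resize(s['image'][130:310,180:380,::-1],(320,288))]))
E
```

```text
t: 41.17
tool_pos: [428.5, -61.1, 176.9]
tcp_rot: [[-1.0, 0.001, -0.003], [0.001, 1.0, 0.0], [0.003, 0.0, -1.0]]
wrist_force: [1.5, 0.1, -0.1]
gripper_width: -0.004
grip_force: 0.0
t: 41.83
tool_pos: [429.7, 97.8, 226.1]
tcp_rot: [[-1.0, 0.002, -0.001], [0.002, 1.0, -0.001], [0.001, -0.001, -1.0]]
wrist_force: [-0.3, -0.7, -0.2]
gripper_width: 0.002
grip_force: 0.0
 -205.0 -15.5 
 -241.0 17.6 
 -250.0 -27.6
```

View pics/v14.png

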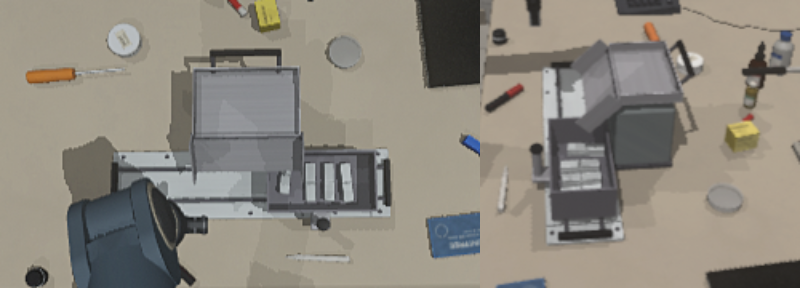

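The box is at the second line with four bars in it at x≈285, 311, 330 and 347. The tray is flat and empty, the other things have not moved, and the arm is clear.

```bash
python3 -c "
from cell import ctrl
print(ctrl.finish_job())"
```

```text
the job is handed in; nothing more can be done
None
```

I handed the job in at about 42 s: all four bars went through the tipped tray into the box at the first line, the tray is flat again, and the filled box's edge measures about 1 mm from the second line; no verdict came back.

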